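# Reload the milling machine's blank magazine

## Task

Reload the milling machine's round blank magazine: draw the milled-out carrier out of the pocket at the loading ledge and lay it flat in the white tray. Then load all the fresh blanks, one to a pocket, starting with the pocket just emptied: slide each nose first into the pocket at the ledge until you feel it reach the hidden stop, without forcing it, and after each one (the last too) pull the advance lever once to its stop and let it spring back, so that the next empty pocket comes to the ledge. Leave the other things on the bench where they are.

Things in the scene. Friction and masses are not known exactly. Their poses are not given: they have to be found in the camera images.
- magazine: Fixed white foot of the blank magazine. Origin: on the worktop, on the turntable's vertical axis; its -x axis points to the loading station. Turntable: radius 115 mm, lid top at z 81 mm (hub 87 mm), eight radial pockets 45 degrees apart. The pocket at the station opens along -x; a carrier lies home there with its origin 102 mm from the axis, nose inwards, its last 39 mm with the fin outside.
- ledge (a point): Centre of the aluminium loading ledge, on its top, 38 mm above the worktop and 144 mm from the axis; the ledge is 62 mm wide and runs from 119 to 169 mm from the axis. A carrier is slid in above it.
- carousel (a joint): Turntable angle, rad, clockwise from above; 0 at the start. A sprung roller holds it at every 0.785 rad (a click); at n clicks pocket n faces the station. Past half-way it runs on to the next click by itself.
- lever_arm (a joint): Advance lever, turning about the magazine's axis: 0 at rest (arm 105 degrees clockwise from the magazine's x axis, to the robot's right), 0.90 at its stop, clockwise, towards the station. Sprung back. After about 0.13 rad of lost motion it takes the turntable along by one click; on its way back it leaves the turntable where it is, and must return fully before the next pull.
- lever_knob (a point): Top centre of the lever's upright black knob: 20 mm across, z 52 to 88 mm, 190 mm from the axis, on a 12 mm stem (z 31 to 52 mm) on a 16 mm wide arm. It takes 3 to 10 N; push or hook it, or straddle it with the fingers.
- pocket0_stop (a point): Middle of the hidden flat stop of pocket 0, on the pocket floor, 49.5 mm from the axis, z 42 mm. The pocket is a blind tunnel 35 mm wide, 34 mm high, floor at z 42 mm, its mouth at radius 115 mm. A carrier is home when its nose touches here. This pocket faces the station at the start.
- pocket1_stop (a point): Middle of the hidden flat stop of pocket 1, on the pocket floor, 49.5 mm from the axis, z 42 mm. The pocket is a blind tunnel 35 mm wide, 34 mm high, floor at z 42 mm, its mouth at radius 115 mm. A carrier is home when its nose touches here. This pocket comes to the station after 1 click.
- pocket2_stop (a point): Middle of the hidden flat stop of pocket 2, on the pocket floor, 49.5 mm from the axis, z 42 mm. The pocket is a blind tunnel 35 mm wide, 34 mm high, floor at z 42 mm, its mouth at radius 115 mm. A carrier is home when its nose touches here. This pocket comes to the station after 2 clicks.
- blank_a: Fresh blank on its carrier, flat on the worktop, 105 x 32 x 45 mm, 0.18 kg: 8 mm thick slide with a half-round nose (+x, radius 16 mm); solid cream block 56 x 26 x 20 mm on it (x -12 to 44 mm, top at 28 mm); at the tail an upright grip fin 10 mm thick in y, 30 mm long (x -52.5 to -22.5 mm), from 8 to 45 mm above the underside. Origin: mid-length, on the underside; z up.
- blank_b: Another fresh blank on its carrier, the same as blank_a in every way; may be absent.
- blank_c: Another fresh blank on its carrier, the same as blank_a in every way; may be absent.
- blank_a_nose (a point): Tip of the nose of blank_a, at its underside: 52.5 mm ahead (+x) of its origin.
- blank_b_nose (a point): Tip of the nose of blank_b, at its underside: 52.5 mm ahead (+x) of its origin.
- blank_c_nose (a point): Tip of the nose of blank_c, at its underside: 52.5 mm ahead (+x) of its origin.
- spent: The milled-out carrier: same slide, nose and fin as blank_a (105 x 32 x 45 mm, origin and axes alike), 0.12 kg, but its block is only an open frame of thin walls. It starts home in pocket 0, fin outwards at the station.
- tray: White shallow open tray, outside 145 (x) x 90 (y) x 22 mm, walls and floor 4 mm; loose on the worktop, 0.4 kg. Origin: centre of its underside; the inner floor is 4 mm above.
- ochre_carton: Bystander: small ochre carton 36 x 52 x 26 mm. Origin under its centre.
- opposing: Bystander: plaster jaw model 50 x 71 x 25 mm. Origin under its centre.

How it is judged (in metres and radians):
On the way, in this order (a step that is already met when the one before it is completed fails the run):
1. first fresh blank home in the pocket at the ledge (distance between any of blank_a_nose, blank_b_nose, blank_c_nose and pocket0_stop below 0.005 m and value of joint carousel between -0.09 and 0.09 rad and value of joint lever_arm below 0.08 rad), for 0.2 s.
2. lever pulled to its stop behind the first blank (distance between any of blank_a_nose, blank_b_nose, blank_c_nose and pocket0_stop below 0.005 m and value of joint lever_arm above 0.84 rad), for 0.05 s.
3. lever let back, magazine 1 click on, first blank still home (distance between any of blank_a_nose, blank_b_nose, blank_c_nose and pocket0_stop below 0.005 m and value of joint carousel between 0.6954 and 0.8754 rad and value of joint lever_arm below 0.08 rad), for 0.2 s.
4. second fresh blank home in the pocket at the ledge (distance between any of blank_a_nose, blank_b_nose, blank_c_nose and pocket1_stop below 0.005 m and value of joint carousel between 0.6954 and 0.8754 rad and value of joint lever_arm below 0.08 rad), for 0.2 s.
5. lever pulled to its stop behind the second blank (distance between any of blank_a_nose, blank_b_nose, blank_c_nose and pocket1_stop below 0.005 m and value of joint lever_arm above 0.84 rad), for 0.05 s.
6. lever let back, magazine 2 clicks on, second blank still home (distance between any of blank_a_nose, blank_b_nose, blank_c_nose and pocket1_stop below 0.005 m and value of joint carousel between 1.4808 and 1.6608 rad and value of joint lever_arm below 0.08 rad), for 0.2 s.
At the end, for the whole second after the job is handed in: All fresh blanks home (nose within 5 mm of the stop): two in pockets 0-1, turntable at 2 clicks, or three in pockets 0-2, at 3 clicks (+-0.09 rad); lever back (< 0.08 rad); milled-out carrier flat in the tray (within 35 mm of its centre in x and y, tilt < 0.2 rad); all at rest (((value of joint carousel between 1.4808 and 1.6608 rad and distance between any of blank_a_nose, blank_b_nose, blank_c_nose and pocket0_stop below 0.005 m and distance between any of blank_a_nose, blank_b_nose, blank_c_nose and pocket1_stop below 0.005 m and (distance between blank_a_nose and pocket0_stop below 0.005 m or distance between blank_a_nose and pocket1_stop below 0.005 m) and (distance between blank_b_nose and pocket0_stop below 0.005 m or distance between blank_b_nose and pocket1_stop below 0.005 m) and (distance between blank_c_nose and pocket0_stop below 0.005 m or distance between blank_c_nose and pocket1_stop below 0.005 m)) or (value of joint carousel between 2.2662 and 2.4462 rad and distance between any of blank_a_nose, blank_b_nose, blank_c_nose and pocket0_stop below 0.005 m and distance between any of blank_a_nose, blank_b_nose, blank_c_nose and pocket1_stop below 0.005 m and distance between any of blank_a_nose, blank_b_nose, blank_c_nose and pocket2_stop below 0.005 m)) and value of joint lever_arm below 0.08 rad and x of spent in the frame of tray between -0.035 and 0.035 m and y of spent in the frame of tray between -0.035 and 0.035 m and z of spent in the frame of tray below 0.012 m and angle between spent's own z axis and vertical below 0.2 rad and linear speed of each of spent, blank_a, blank_b, blank_c below 0.02 m/s); the robot touches nothing.
It fails at once if the ochre carton beside the work was knocked aside by more than 4 cm (distance of ochre_carton from where it was at the start of the episode above 0.04 m).
It fails at once if the plaster model beside the work was knocked aside by more than 4 cm (distance of opposing from where it was at the start of the episode above 0.04 m).
It fails at once if a carrier was forced against the magazine with more than 60 N (contact force between any of blank_a, blank_b, blank_c, spent and carousel above 60 N).
Of blank_a, blank_b, blank_c only 2 to 3 are there at a start; the rules pass over those that are not, and their reading is None.
At some moment in a run one of tray, spent may be knocked a few centimetres aside while the robot is not near it.
Once in a run the grip may slacken for a moment while it holds something.
It also fails if it takes over 210 s, if anything falls off the work surface, if the arm or the gripper's body presses on something with over 40 N, if the wrist force passes 120 N, or if a joint passes its speed limit or range.

## Robot

A 6-joint arm with a two-finger parallel gripper is mounted at the origin on a cart in front of the work surface, level with it; the furniture and walls round the work are solid. World frame = base frame: x ahead of the robot, y to its left, z up, the work surface at z = 0. Lengths are in m, angles in degrees, forces in N, time in s.
With the tool pointing down it reaches from about 0.4 to 0.825 m from the base axis. Payload 7 kg.
Tool frame: the origin (TCP) lies on the centre line of the jaws, within the pads' length; the fingertips stand 14 mm ahead of it and the grasp point (between the pads) lies 5 mm behind it; z points along the fingers, y is the line along which they close (so a half turn about z gives the same grasp; the last joint's range is limited). The gripper opens to 88 mm and grips with 3 to 60 N. Pads are 19 mm wide; open, the fingers measure 130 mm over their backs; the gripper's body (78 mm by 193 mm) begins 47 mm behind the grasp point.
Start: joints at [85.778, 20.546, 0.682, 0, -70.136, -16.507], TCP at [0.239, 0.631, 0.212] pointing down, gripper open.
Joint ranges: [-176.03, 176.03], [-82.01, 121.73], [-58.28, 71.71], [-173.87, 95.51], [-174.79, -0.11], [-173.66, 173.66]. Speed limits (degrees/s): [136.94, 136.94, 172.46, 180, 180, 180].

## Interface

Orientations are given as [roll, pitch, yaw] about the fixed x, y, z axes, in that order (R = Rz(yaw) Ry(pitch) Rx(roll)).
In Python, from plant import r gives the robot as it stands.
- The arm moves only by the tool send_rows, never from a script. Its argument "steps" is a list of rows, each an object with "dp": the shift along the tool's x, y, z in mm, a list of three; "roll": the turn about the tool's z in rad; "jaw": the opening in per cent of the stroke, from 0 (shut) to 100 (fully open). In form: [{"dp": [tx, ty, tz], "roll": roll, "jaw": jaw}, ...]. A call has 1 to 5 rows; each row is the pose to reach, as a shift and turn from the pose commanded when the call began, along the tool's axes at that moment; what a row does not reach only later rows make up. A row lasts 1/8 s, in which the tool goes at most 62.5 mm and 10.7 degrees, less where a joint would pass 70% of its speed; a pose out of reach is approached as far as the arm can. A call with a gripper value outside its range is refused whole. The fingers move at their own pace and stop on an object; "newtons" is the grip in N (left out, the last holds). Time passes only in rows, so rows that repeat a pose let the fingers close. It gives the time, the measured TCP pose, the force, the opening and the grip force at its end, in the units of the state.
- r.get_state(): the state, without advancing time (a new reading comes with each control period).
- r.capture(name): name is "scene" or "top" or "wrist"; returns a dict with "image" (420x560x3 uint8, blue, green, red), "K" (3x3 intrinsics, pixels), "dist" ([k1, k2, p1, p2, k3] as OpenCV has them; the pictures are not rectified), "rvec" (rotation vector, rad) and "tvec" (3), from world to camera coordinates, as OpenCV has them. Camera axes: x right, y down, z forward; pixel columns grow to the right and rows downward; lengths in m; the calibration is good to about 2 mm. A picture is of the moment at which its call begins. There is no depth.
- r.close_job(): hands the job in; it is judged then, once.
The state is a dict: "time_s": time; "joints": joint angles; "qd": joint speeds; "joint_torque": joint torques, N m; "tcp_pos": TCP position; "eef_rot": TCP orientation; "contact_force": force on the tool from outside, world axes, zero at the start; "moment": the same for the moment, N m; "gripper_width": finger opening in m; "gripper_force": force on a finger pad.
Only numpy, scipy, OpenCV 4.12 (cv2) and the standard library are available. Lean on these libraries where they do the work, as an engineer would, in place of code of your own. Each camera call takes 0.05 s, during which the arm holds its last target. There are 200 camera calls.

## Working session

There is one attempt and no reset: what is moved stays moved. The work goes in short steps, Python scripts to look and compute and a tool call to move; the robot and the scene stay as the last step left them, time stands still between calls to the robot, and variables do not carry over. Pictures are saved under pics/ and viewed, at most 14 in all, crops included, and the job is handed in when it is done.

Besides the shell and the picture viewer there is one more tool, called after "Request:" by a JSON object that holds its "fn" and its "kwargs". send_rows: Moves the arm, as the interface text tells. Its arguments: {"type":"object","properties":{"steps":{"type":"array","items":{"type":"object","properties":{"dp":{"type":"array","items":{"type":"number"}},"roll":{"type":"number"},"jaw":{"type":"number"}}}},"newtons":{"type":"number"}},"required":["steps"]}

```bash
mkdir -p pics; ls; python3 - <<'E'
from plant import r
import cv2,numpy as np,pickle
s=r.get_state();print(s)
d={}
for n in("scene","top"):
    c=r.capture(n);d[n]=c;cv2.imwrite(f"pics/{n}0.png",c["image"]);print(n,c["K"],c["dist"],c["rvec"],c["tvec"])
pickle.dump(d,open("c0.pkl","wb"))
E
```

```text
pics
{'time_s': 0.0, 'joints': array([ 8.57762851e+01,  2.05908840e+01,  6.33661852e-01, -2.15332372e-02,
       -7.01381597e+01, -1.65090418e+01]), 'qd': array([ 0.07844194, -0.03577178,  0.06755357, -0.06995261,  0.00666529,
       -0.01955817]), 'joint_torque': array([-1.84541437e-03, -5.82711983e+01,  2.93053079e+01,  6.99680284e+00,
        6.86382395e-03, -1.73519720e-04]), 'tcp_pos': array([0.2387678 , 0.63078755, 0.21102366]), 'eef_rot': array([ 1.79902798e+02, -7.69896048e-03, -2.07400830e+01]), 'contact_force': array([-0.31574827, -0.68258283, -0.45294266]), 'moment': array([0.00721715, 0.0106745 , 0.0079034 ]), 'gripper_force': 0.0, 'gripper_width': 0.08773454490175947}
scene [[398.55845103   0.         276.25895387]
 [  0.         398.55845103 210.09296398]
 [  0.           0.           1.        ]] [-0.06547579  0.          0.          0.          0.        ] [ 1.96489862 -1.11769722  0.57301817] [-0.15453327  0.40682677  0.46518578]
top [[456.434149     0.         282.03941899]
 [  0.         456.434149   211.00887978]
 [  0.           0.           1.        ]] [0.00038081 0.         0.         0.         0.        ] [ 2.15848655 -2.1606109   0.12781933] [0.14225924 0.58397244 1.18942855]
```

View pics/top0.png

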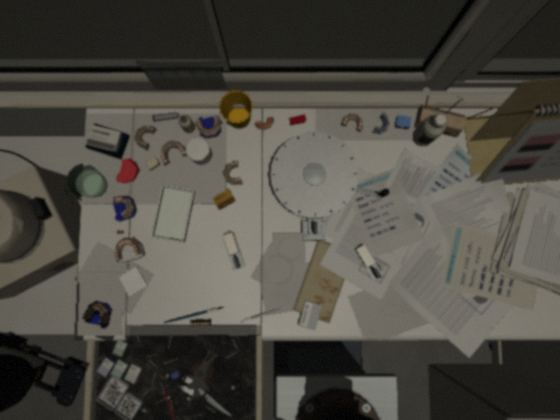

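View pics/scene0.png

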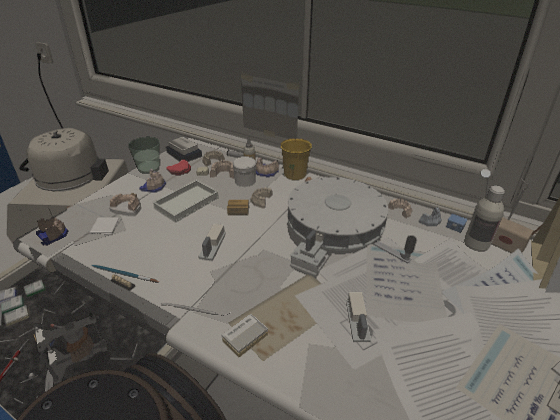

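```bash
cat > h.py <<'E'
import cv2,numpy as np
def px2w(c,uv,z):
    uv=np.array(uv,float).reshape(-1,1,2)
    n=cv2.undistortPoints(uv,c["K"],c["dist"])[:,0]
    R=cv2.Rodrigues(np.array(c["rvec"]))[0];t=np.array(c["tvec"]).ravel()
    o=-R.T@t; d=np.c_[n,np.ones(len(n))]@R
    return o+d*((z-o[2])/d[:,2])[:,None]
def w2px(c,p):
    return cv2.projectPoints(np.array(p,float).reshape(-1,3),np.array(c["rvec"]),np.array(c["tvec"]),c["K"],c["dist"])[0][:,0]
def bright(im,g=0.5): return (255*(im/255.)**g).astype(np.uint8)
def crop(im,x0,y0,x1,y1,s,f):
    cv2.imwrite(f,bright(cv2.resize(im[y0:y1,x0:x1],None,fx=s,fy=s,interpolation=cv2.INTER_CUBIC)))
E
python3 - <<'E'
from h import *;import pickle
d=pickle.load(open("c0.pkl","rb"));c=d["top"]
crop(c["image"],200,120,400,280,4,"pics/topc.png")
print(w2px(c,[[0,0,0],[.4,0,0],[0.4,.4,0]]))
for n,uv,z in [("hub",(314,174),.087),("b1",(233,250),.02),("b2",(370,262),.02),("tray",(174,213),.02),("carton",(224,198),.026),("fin",(311,232),.08)]:print(n,px2w(c,uv,z))
E
```

```text
[[336.63562908 435.12564936]
 [334.39609896 279.94075221]
 [186.82163492 280.07536763]]
hub [[0.67441445 0.05869731 0.087     ]]
b1 [[0.4804758  0.27361354 0.02      ]]
b2 [[ 0.44807647 -0.0938096   0.02      ]]
tray [[0.58075732 0.43496252 0.02      ]]
carton [[0.62086706 0.2990369  0.026     ]]
fin [[0.52433403 0.0673104  0.08      ]]
```

View pics/topc.png

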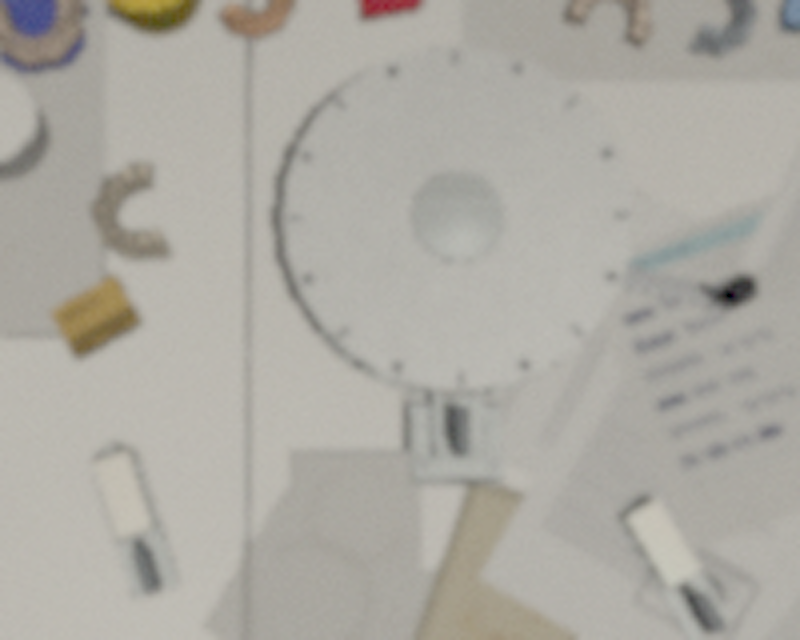

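```bash
python3 - <<'E'
from h import *;import pickle
d=pickle.load(open("c0.pkl","rb"));c=d["top"]
q=lambda u,v,z:px2w(c,(200+(u+.5)/4-.5,120+(v+.5)/4-.5),z)[0]
hub=q(456,217,.087);fin=q(457,428,.087);knob=q(737,290,.088)
a=lambda v:np.degrees(np.arctan2(v[1],v[0]))
print("hub",hub,"fin",fin,np.linalg.norm(fin-hub),a(hub-fin),"knob",knob,np.linalg.norm((knob-hub)[:2]),a(knob-hub))
for n,b,f in(("b1",(121,492),(148,568)),("b2",(662,543),(700,605))):
    B=q(*b,.028);F=q(*f,.045);print(n,B,F,np.linalg.norm((B-F)[:2]),a(B-F))
# scene check
s=d["scene"]
for n,uv,z in (("hub",(338,202),.087),("knob",(411,238),.088),("fin1",(207,240),.045),("fin2",(362,322),.045),("finS",(308,235),.087)):print(n,px2w(s,uv,z))
t=cv2.inRange(c["image"],0,255)
for u,v in((163,186),(194,189),(185,241),(154,238)):print("tray",px2w(c,(u,v),.022))
crop(s["image"],180,170,440,360,3,"pics/sc.png")
E
```

```text
hub [0.67474511 0.05966636 0.087     ] fin [0.53757871 0.06028225 0.087     ] 0.13716777415488135 -0.2572603295614895 knob [ 0.62649983 -0.12087169  0.088     ] 0.1868732102246415 -104.96157431559628
b1 [0.49988454 0.28134455 0.028     ] [0.44918793 0.26103352 0.045     ] 0.05461395862470606 21.832961334899114
b2 [ 0.46558016 -0.07970955  0.028     ] [ 0.42477816 -0.10060296  0.045     ] 0.04584035194641645 27.115539020032454
hub [[0.6704599  0.05496318 0.087     ]]
knob [[ 0.62765445 -0.12419503  0.088     ]]
fin1 [[0.4499103  0.26118331 0.045     ]]
fin2 [[ 0.41419698 -0.106413    0.045     ]]
finS [[0.53065141 0.0602233  0.087     ]]
tray [[0.65473904 0.46653069 0.022     ]]
tray [[0.64635313 0.3817258  0.022     ]]
tray [[0.5046706  0.40282299 0.022     ]]
tray [[0.51282484 0.48649796 0.022     ]]
```

View pics/sc.png

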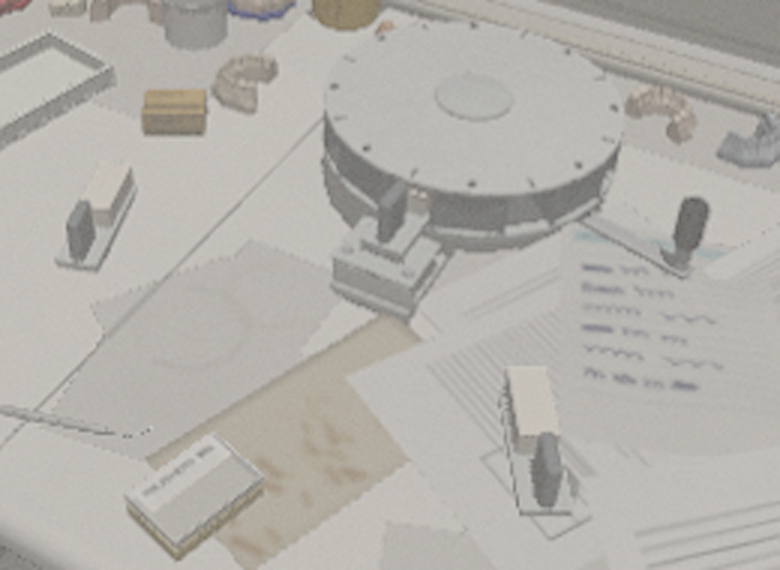

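Request:
{"fn": "send_rows", "kwargs": {"steps": [{"dp": [40, 36, 0]}, {"dp": [80, 72, 0]}, {"dp": [120, 108, 0]}, {"dp": [160, 144, 0]}, {"dp": [200, 180, 0]}]}}

```text
invalid input
```

Request:
{"fn": "send_rows", "kwargs": {"steps": [{"dp": [40, 36, 0]}, {"dp": [80, 72, 0]}, {"dp": [120, 108, 0]}, {"dp": [160, 144, 0]}, {"dp": [200, 180, 0]}]}}

```text
invalid input
```

Request:
{"fn": "send_rows", "kwargs": {"steps": [{"dp": [20, 18, 10], "roll": -0.1}, {"dp": [40, 36, 20], "roll": -0.2}, {"dp": [60, 54, 30], "roll": -0.3}, {"dp": [78, 70, 31], "roll": -0.362}, {"dp": [78, 70, 31], "roll": -0.362}]}}

```text
invalid input
```

```bash
cat >> h.py <<'E'
def go(x,y,z,yaw,show=True):
    "delta (mm, rad) in tool axes from the present pose to a pointing-down pose; z is the TCP's"
    from plant import r
    from scipy.spatial.transform import Rotation as Ro
    s=r.get_state();R=Ro.from_euler("xyz",s["eef_rot"],degrees=True).as_matrix()
    d=1000*R.T@(np.array([x,y,z])-s["tcp_pos"])
    ro=-((yaw-s["eef_rot"][2]+180)%360-180)
    print("t",round(s["time_s"],2),"tcp",s["tcp_pos"].round(4),s["eef_rot"].round(1),"F",s["contact_force"].round(1),"w",round(s["gripper_width"],4))
    print("dp",d.round(1),"roll",round(np.radians(ro),3),"rows",round(max(np.linalg.norm(d)/62,abs(ro)/10.6),1))
E
python3 - <<'E'
from h import *;from plant import r;import pickle
go(.534,.0595,.067,0)
c=r.capture("wrist");pickle.dump(c,open("w1.pkl","wb"))
cv2.imwrite("pics/w1.png",bright(c["image"]))
for p in([.52,.0595,.087],[.55,.0595,.087],[.6745,.0595,.087]):print(w2px(c,p))
E
```

```text
t 0.1 tcp [0.2388 0.6309 0.2111] [179.9  -0.  -20.7] F [0.8 0.3 0. ] w 0.0875
dp [478.4 429.6 144.8] roll -0.362 rows 10.6
[[ 659.40277985 -181.78351154]]
[[ 620.89944239 -171.88508202]]
[[347.45030601 112.26139953]]
```

View pics/w1.png

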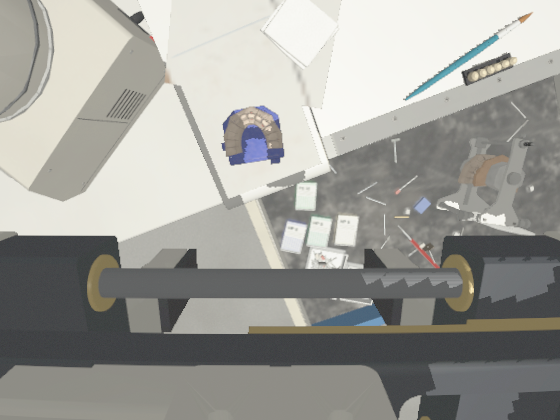

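The wrist view shows the bench left of the robot, since the arm hasn't moved: the rows were refused. Each row probably needs all three fields.

Request:
{"fn": "send_rows", "kwargs": {"steps": [{"dp": [40, 36, 0], "roll": 0, "jaw": 100}, {"dp": [80, 72, 0], "roll": 0, "jaw": 100}, {"dp": [120, 108, 0], "roll": 0, "jaw": 100}, {"dp": [160, 144, 0], "roll": 0, "jaw": 100}, {"dp": [200, 180, 0], "roll": 0, "jaw": 100}], "newtons": 25}}

```text
time_s: 0.78
tcp_pos: [0.3627, 0.3904, 0.2119]
eef_rot: [180.0, 0.0, -20.7]
contact_force: [0.8, 0.5, -0.2]
gripper_width: 0.0873
gripper_force: 0.0
```

Request:
{"fn": "send_rows", "kwargs": {"steps": [{"dp": [40, 36, 0], "roll": 0, "jaw": 100}, {"dp": [80, 72, 0], "roll": 0, "jaw": 100}, {"dp": [120, 108, 0], "roll": 0, "jaw": 100}, {"dp": [160, 144, 0], "roll": 0, "jaw": 100}, {"dp": [200, 180, 0], "roll": 0, "jaw": 100}]}}

```text
time_s: 1.4
tcp_pos: [0.486, 0.1514, 0.2121]
eef_rot: [-180.0, -0.0, -20.7]
contact_force: [1.4, 0.6, -0.2]
gripper_width: 0.0873
gripper_force: 0.0
```

Request:
{"fn": "send_rows", "kwargs": {"steps": [{"dp": [20, 18, 10], "roll": -0.1, "jaw": 80}, {"dp": [40, 36, 20], "roll": -0.2, "jaw": 80}, {"dp": [60, 54, 30], "roll": -0.3, "jaw": 80}, {"dp": [78, 70, 31], "roll": -0.362, "jaw": 80}, {"dp": [78, 70, 31], "roll": -0.362, "jaw": 80}]}}

```text
time_s: 2.02
tcp_pos: [0.5339, 0.0587, 0.1804]
eef_rot: [180.0, 0.1, -0.1]
contact_force: [-0.2, 0.5, 0.7]
gripper_width: 0.0698
gripper_force: 0.0
```

```bash
python3 - <<'E'
from h import *;from plant import r;import pickle
go(.534,.0595,.067,0)
c=r.capture("wrist");pickle.dump(c,open("w1.pkl","wb"))
cv2.imwrite("pics/w2.png",bright(c["image"],.8))
for p in([.52,.0595,.087],[.55,.0595,.087],[.6745,.0595,.087]):print(w2px(c,p))
E
```

```text
t 2.02 tcp [0.5339 0.0587 0.1804] [ 1.8e+02  1.0e-01 -1.0e-01] F [-0.2  0.5  0.7] w 0.0698
dp [  0.2  -0.9 113.4] roll -0.002 rows 1.8
[[280.64807963 231.62835039]]
[[280.65387913 197.57370854]]
[[280.67262863  36.56439732]]
```

View pics/w2.png

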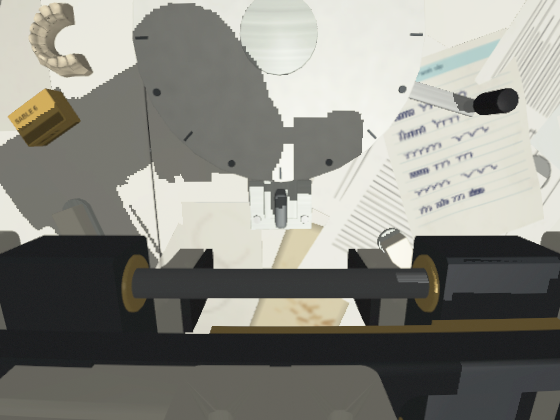

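The fin is at px (280, 190–228) and the hub at (279, 36), as predicted, so the magazine pose is good to under 1 mm with yaw about 0. I'll go down and grip.

Request:
{"fn": "send_rows", "kwargs": {"steps": [{"dp": [0, -1, 50], "roll": 0, "jaw": 60}, {"dp": [0, -1, 90], "roll": 0, "jaw": 60}, {"dp": [0, -1, 110], "roll": 0, "jaw": 60}, {"dp": [0, -1, 113], "roll": 0, "jaw": 60}, {"dp": [0, -1, 113], "roll": 0, "jaw": 60}]}}

```text
time_s: 2.7
tcp_pos: [0.5342, 0.0615, 0.0687]
eef_rot: [-180.0, -0.1, 0.0]
contact_force: [-0.2, 0.2, -0.5]
gripper_width: 0.0525
gripper_force: 0.0
```

Request:
{"fn": "send_rows", "kwargs": {"steps": [{"dp": [0, 0, 0], "roll": 0, "jaw": 0}, {"dp": [0, 0, 0], "roll": 0, "jaw": 0}, {"dp": [0, 0, 0], "roll": 0, "jaw": 0}, {"dp": [0, 0, 0], "roll": 0, "jaw": 0}, {"dp": [0, 0, 0], "roll": 0, "jaw": 0}]}}

```text
time_s: 3.32
tcp_pos: [0.5337, 0.0607, 0.068]
eef_rot: [180.0, 0.0, 0.0]
contact_force: [1.6, -2.7, 0.1]
gripper_width: 0.0092
gripper_force: 25.0
```

Request:
{"fn": "send_rows", "kwargs": {"steps": [{"dp": [0, 0, -0.5], "roll": 0, "jaw": 0}, {"dp": [-8, 0, -0.5], "roll": 0, "jaw": 0}, {"dp": [-18, 0, -0.5], "roll": 0, "jaw": 0}, {"dp": [-28, 0, -0.5], "roll": 0, "jaw": 0}, {"dp": [-40, 0, -0.5], "roll": 0, "jaw": 0}]}}

```text
time_s: 3.95
tcp_pos: [0.4929, 0.0609, 0.0685]
eef_rot: [-180.0, 0.0, 0.0]
contact_force: [0.8, 0.0, -0.8]
gripper_width: 0.0092
gripper_force: 25.0
```

Request:
{"fn": "send_rows", "kwargs": {"steps": [{"dp": [-20, 0, 0], "roll": 0, "jaw": 0}, {"dp": [-40, 0, 0], "roll": 0, "jaw": 0}, {"dp": [-60, 0, 0], "roll": 0, "jaw": 0}, {"dp": [-62, 0, -30], "roll": 0, "jaw": 0}, {"dp": [-62, 0, -85], "roll": 0, "jaw": 0}]}}

```text
time_s: 4.58
tcp_pos: [0.4293, 0.0602, 0.1529]
eef_rot: [179.9, 0.2, 0.0]
contact_force: [2.1, 1.3, -1.4]
gripper_width: 0.0091
gripper_force: 25.0
```

```bash
cat >> h.py <<'E'
def diff(box,thr=14):
    import pickle
    from plant import r
    c=r.capture("top");a=pickle.load(open("c0.pkl","rb"))["top"]["image"]
    x0,y0,x1,y1=box
    d=cv2.absdiff(cv2.GaussianBlur(c["image"],(5,5),0),cv2.GaussianBlur(a,(5,5),0)).max(2)[y0:y1,x0:x1]
    print("changed px",box,int((d>thr).sum()),"max",d.max());return c
E
python3 - <<'E'
from h import *
go(.5413,.440,.13,-8.3)
diff((145,175,205,250))
E
```

```text
t 4.58 tcp [0.4293 0.0602 0.1529] [179.9   0.2   0. ] F [ 2.1  1.3 -1.4] w 0.0091
dp [ 112.3 -379.8   21.7] roll 0.145 rows 6.4
changed px (145, 175, 205, 250) 4500 max 24
```

Request:
{"fn": "send_rows", "kwargs": {"steps": [{"dp": [16, -55, 0], "roll": 0, "jaw": 0}, {"dp": [32, -110, 0], "roll": 0, "jaw": 0}, {"dp": [48, -165, 0], "roll": 0, "jaw": 0}, {"dp": [64, -220, 0], "roll": 0, "jaw": 0}, {"dp": [80, -275, 0], "roll": 0, "jaw": 0}]}}

```text
time_s: 5.25
tcp_pos: [0.5112, 0.3378, 0.1533]
eef_rot: [-180.0, 0.0, 0.0]
contact_force: [1.1, 0.2, -0.8]
gripper_width: 0.0094
gripper_force: 25.0
```

Request:
{"fn": "send_rows", "kwargs": {"steps": [{"dp": [15, -50, 0], "roll": 0.07, "jaw": 0}, {"dp": [30, -95, 0], "roll": 0.145, "jaw": 0}, {"dp": [32, -105, 0], "roll": 0.145, "jaw": 0}]}}

```text
time_s: 5.62
tcp_pos: [0.5432, 0.4433, 0.1519]
eef_rot: [180.0, 0.0, -8.2]
contact_force: [-1.2, -1.1, -1.4]
gripper_width: 0.0091
gripper_force: 25.0
```

```bash
python3 - <<'E'
from h import *;from plant import r
go(.5413,.440,.040,-8.3)
c=r.capture("wrist")
im=bright(c["image"],.8)
Y=np.radians(-8.3);X=np.array([np.cos(Y),np.sin(Y)]);Z=np.array([-X[1],X[0]])
P=[np.r_[np.array([.5797,.4344])+a*.0725*X+b*.045*Z,.022] for a,b in((1,1),(1,-1),(-1,-1),(-1,1))]
cv2.polylines(im,[w2px(c,P).astype(np.int32)],True,(0,0,255),1)
cv2.imwrite("pics/w3.png",im)
E
```

```text
t 5.62 tcp [0.5432 0.4433 0.1519] [180.    0.   -8.2] F [-1.2 -1.1 -1.4] w 0.0091
dp [ -1.3   3.5 111.9] roll 0.001 rows 1.8
```

View pics/w3.png

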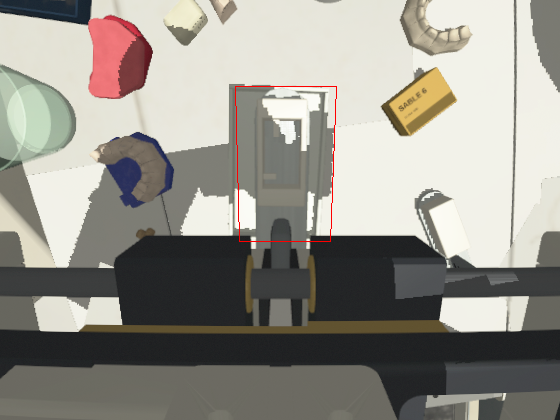

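The tray (px 229–330 wide) lies about 5 mm further left than I measured, so the present spot suits it. I'll lower the carrier here.

Request:
{"fn": "send_rows", "kwargs": {"steps": [{"dp": [-1, -1, 50], "roll": 0, "jaw": 0}, {"dp": [-1, -1, 95], "roll": 0, "jaw": 0}, {"dp": [-1, -1, 115], "roll": 0, "jaw": 0}, {"dp": [-1, -1, 121], "roll": 0, "jaw": 0}, {"dp": [-1, -1, 121], "roll": 0, "jaw": 0}]}}

```text
time_s: 6.3
tcp_pos: [0.5429, 0.4418, 0.0332]
eef_rot: [-180.0, -0.0, -8.3]
contact_force: [1.9, 0.5, -0.3]
gripper_width: 0.0094
gripper_force: 25.0
```

Request:
{"fn": "send_rows", "kwargs": {"steps": [{"dp": [0, 0, 1], "roll": 0, "jaw": 25}, {"dp": [0, 0, 1], "roll": 0, "jaw": 25}, {"dp": [0, 0, 1], "roll": 0, "jaw": 25}, {"dp": [0, 0, -25], "roll": 0, "jaw": 25}, {"dp": [0, 0, -80], "roll": 0, "jaw": 50}]}}

```text
time_s: 6.92
tcp_pos: [0.5416, 0.4407, 0.1107]
eef_rot: [179.7, 0.2, -8.3]
contact_force: [1.2, 0.1, -0.3]
gripper_width: 0.0273
gripper_force: 0.0
```

```bash
python3 - <<'E'
from h import *;from plant import r
# blank1: fin centre from two views
c=r.capture("wrist");im=bright(c["image"],.8)
for p in([.4492,.261,.045],[.5,.281,.028]):
    q=w2px(c,p)[0];print(q)
go(.442,.258,.12,21.8)
E
```

```text
[506.55128673 298.541139  ]
[473.07942406 239.29838173]
t 6.97 tcp [0.5456 0.4442 0.1217] [-179.6   -0.3   -8.2] F [2.1 1.9 8.9] w 0.031
dp [-75.9 199.   -0. ] roll -0.524 rows 3.4
```

Request:
{"fn": "send_rows", "kwargs": {"steps": [{"dp": [-20, 50, -25], "roll": -0.1, "jaw": 80}, {"dp": [-40, 100, -40], "roll": -0.25, "jaw": 80}, {"dp": [-60, 150, -40], "roll": -0.4, "jaw": 80}, {"dp": [-76, 199, -40], "roll": -0.524, "jaw": 80}, {"dp": [-76, 199, -40], "roll": -0.524, "jaw": 80}]}}

```text
time_s: 7.6
tcp_pos: [0.4374, 0.2535, 0.1534]
eef_rot: [-179.9, -0.1, 21.7]
contact_force: [0.4, -0.3, 0.8]
gripper_width: 0.0695
gripper_force: 0.0
```

```bash
python3 - <<'E'
from h import *;from plant import r;import pickle
c=r.capture("wrist");pickle.dump(c,open("w4.pkl","wb"));im=bright(c["image"],.8)
go(.4495,.261,.026,21.8)
print(w2px(c,[.4495,.261,.045]))
cv2.imwrite("pics/w4.png",im)
E
```

```text
t 7.65 tcp [0.4387 0.2553 0.1536] [-1.799e+02 -1.000e-01  2.170e+01] F [0.2 1.3 1.3] w 0.07
dp [ 11.9  -1.2 127.7] roll -0.002 rows 2.1
[[278.74725169 197.63749843]]
```

View pics/w4.png

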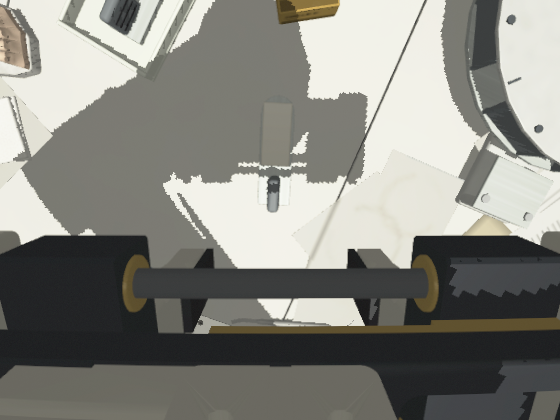

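Blank 1: block top runs from (277.5, 102) to (275, 165), fin at about (273, 190).

```bash
python3 - <<'E'
from h import *;import pickle
c=pickle.load(open("w4.pkl","rb"))
A,B=px2w(c,[(277.5,102),(275,165)],.028);u=A-B;print(A,B,np.linalg.norm(u),np.degrees(np.arctan2(u[1],u[0])))
u/=np.linalg.norm(u)
print("fin from rear",B-u*.0255,"from front",A-u*.0815,"fin px",px2w(c,[(273,190)],.045))
E
```

```text
[0.52606585 0.29287198 0.028     ] [0.47369688 0.27448938 0.028     ] 0.05550161890639963 19.34213253837722
fin from rear [0.44963616 0.26604357 0.028     ] from front [0.4491659 0.2658785 0.028    ] fin px [[0.45399269 0.26828602 0.045     ]]
```

Request:
{"fn": "send_rows", "kwargs": {"steps": [{"dp": [13, -6, 40], "roll": 0.042, "jaw": 70}, {"dp": [13, -6, 85], "roll": 0.042, "jaw": 70}, {"dp": [13, -6, 115], "roll": 0.042, "jaw": 60}, {"dp": [13, -6, 127], "roll": 0.042, "jaw": 60}, {"dp": [13, -6, 127], "roll": 0.042, "jaw": 60}]}}

```text
time_s: 8.28
tcp_pos: [0.449, 0.2668, 0.0251]
eef_rot: [180.0, 0.0, 19.3]
contact_force: [0.2, -0.3, 0.2]
gripper_width: 0.0528
gripper_force: 0.0
```

Request:
{"fn": "send_rows", "kwargs": {"steps": [{"dp": [0, 0, 0], "roll": 0, "jaw": 0}, {"dp": [0, 0, 0], "roll": 0, "jaw": 0}, {"dp": [0, 0, 0], "roll": 0, "jaw": 0}, {"dp": [0, 0, 0], "roll": 0, "jaw": 0}, {"dp": [0, 0, 0], "roll": 0, "jaw": 0}]}}

```text
time_s: 8.9
tcp_pos: [0.4488, 0.2664, 0.0256]
eef_rot: [180.0, -0.0, 19.3]
contact_force: [-0.1, 0.0, 0.3]
gripper_width: 0.0096
gripper_force: 25.0
```

Request:
{"fn": "send_rows", "kwargs": {"steps": [{"dp": [0, 0, -30], "roll": 0, "jaw": 0}, {"dp": [0, 0, -80], "roll": 0, "jaw": 0}, {"dp": [0, 0, -80], "roll": 0, "jaw": 0}]}}

```text
time_s: 9.28
tcp_pos: [0.4506, 0.2684, 0.109]
eef_rot: [-179.8, -0.4, 19.4]
contact_force: [0.3, 0.0, -1.6]
gripper_width: 0.0096
gripper_force: 25.0
```

```bash
python3 - <<'E'
from h import *
go(.425,.0605,.106,0)
E
```

```text
t 9.28 tcp [0.4506 0.2684 0.109 ] [-179.8   -0.4   19.4] F [ 0.3  0.  -1.6] w 0.0096
dp [-93.1 187.6   1.9] roll 0.338 rows 3.4
```

Request:
{"fn": "send_rows", "kwargs": {"steps": [{"dp": [-28, 55, 1], "roll": 0.1, "jaw": 0}, {"dp": [-56, 110, 1], "roll": 0.2, "jaw": 0}, {"dp": [-84, 165, 1], "roll": 0.3, "jaw": 0}, {"dp": [-93, 187, 1], "roll": 0.338, "jaw": 0}, {"dp": [-93, 187, 1], "roll": 0.338, "jaw": 0}]}}

```text
time_s: 9.9
tcp_pos: [0.4218, 0.0574, 0.1037]
eef_rot: [180.0, 0.1, -0.2]
contact_force: [0.6, 0.5, -1.8]
gripper_width: 0.0096
gripper_force: 25.0
```

```bash
python3 - <<'E'
from h import *;from plant import r;import pickle
go(.425,.0605,.070,0)
c=r.capture("wrist");pickle.dump(c,open("w5.pkl","wb"));im=bright(c["image"],.8)
cv2.imwrite("pics/w5.png",im)
E
```

```text
t 9.9 tcp [0.4218 0.0574 0.1037] [ 1.8e+02  1.0e-01 -2.0e-01] F [ 0.6  0.5 -1.8] w 0.0096
dp [ 3.2 -3.1 33.7] roll -0.004 rows 0.5
```

View pics/w5.png

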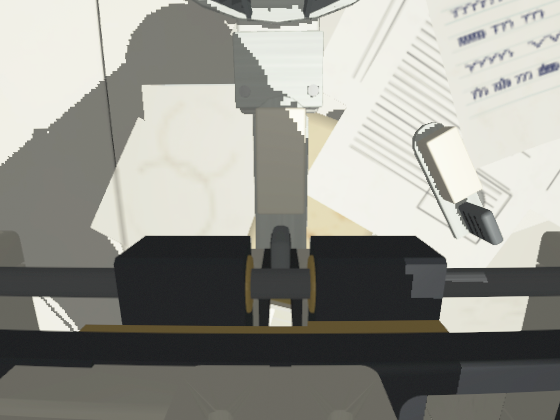

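Request:
{"fn": "send_rows", "kwargs": {"steps": [{"dp": [3, -3, 20], "roll": -0.004, "jaw": 0}, {"dp": [3, -3, 33], "roll": -0.004, "jaw": 0}, {"dp": [3, -3, 33], "roll": -0.004, "jaw": 0}, {"dp": [15, -3, 33], "roll": -0.004, "jaw": 0}, {"dp": [30, -3, 33], "roll": -0.004, "jaw": 0}]}}

```text
time_s: 10.58
tcp_pos: [0.4544, 0.0627, 0.0721]
eef_rot: [-180.0, -0.1, 0.2]
contact_force: [-0.4, 0.1, -2.2]
gripper_width: 0.0095
gripper_force: 25.0
```

Request:
{"fn": "send_rows", "kwargs": {"steps": [{"dp": [8, 0, 0], "roll": 0, "jaw": 0}, {"dp": [16, 0, 0], "roll": 0, "jaw": 0}, {"dp": [20, 0, 0], "roll": 0, "jaw": 0}, {"dp": [20, 0, 0], "roll": 0, "jaw": 0}]}}

```text
time_s: 11.08
tcp_pos: [0.473, 0.0622, 0.0714]
eef_rot: [180.0, 0.0, 0.2]
contact_force: [0.1, -0.7, -1.8]
gripper_width: 0.0096
gripper_force: 25.0
```

Request:
{"fn": "send_rows", "kwargs": {"steps": [{"dp": [0, 1.5, 1.5], "roll": 0.003, "jaw": 0}, {"dp": [6, 1.5, 2], "roll": 0.003, "jaw": 0}, {"dp": [14, 1.5, 2.5], "roll": 0.003, "jaw": 0}, {"dp": [22, 1.5, 2.5], "roll": 0.003, "jaw": 0}, {"dp": [30, 1.5, 2.5], "roll": 0.003, "jaw": 0}]}}

```text
time_s: 11.7
tcp_pos: [0.491, 0.0565, 0.0661]
eef_rot: [179.6, 1.2, -0.2]
contact_force: [-34.9, -0.5, 20.6]
gripper_width: 0.0093
gripper_force: 24.6
```

Request:
{"fn": "send_rows", "kwargs": {"steps": [{"dp": [8, 0, 0.5], "roll": 0, "jaw": 0}, {"dp": [15, 0, 1], "roll": 0, "jaw": 0}, {"dp": [20, 0, 1], "roll": 0, "jaw": 0}, {"dp": [22, 0, 1], "roll": 0, "jaw": 0}, {"dp": [22, 0, 1], "roll": 0, "jaw": 0}]}}

```text
time_s: 12.32
tcp_pos: [0.5252, 0.061, 0.068]
eef_rot: [-180.0, -0.0, 0.0]
contact_force: [-0.3, -0.6, -0.2]
gripper_width: 0.0004
gripper_force: 0.0
```

```bash
python3 - <<'E'
from h import *;from plant import r;import pickle
c=r.capture("scene");im=bright(c["image"],.6)
a=cv2.resize(im[170:360,200:440],None,fx=2,fy=2,interpolation=cv2.INTER_CUBIC)
w=bright(r.capture("wrist")["image"],.8)[0:260,140:420]
w=cv2.resize(w,None,fy=380/260,fx=1);
cv2.imwrite("pics/s6.png",np.hstack([a,w]))
E
```

```text
(no output)
```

View pics/s6.png

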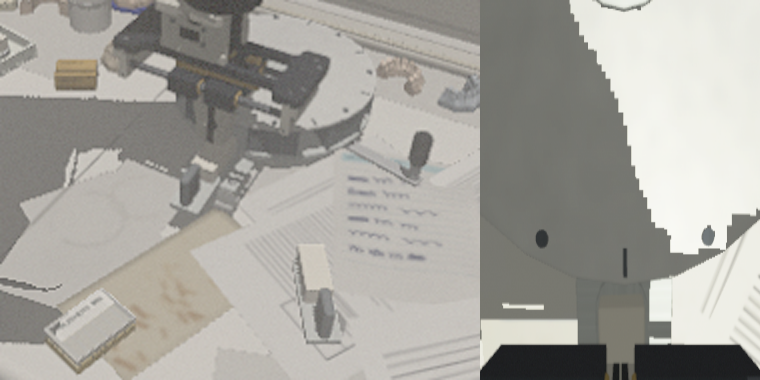

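```bash
python3 - <<'E'
from h import *;from plant import r
c=r.capture("scene")
for z in(.083,.087):print("fin top",px2w(c,(294,253.5),z), "fin bottom(190,203)",px2w(c,(295,271.5),z-.037))
print(w2px(c,[.525,.061,.054]),"tip px; crop",(w2px(c,[.525,.061,.054])[0]-[200,170])*2)
w=r.capture("wrist");cv2.imwrite("pics/w7.png",bright(w["image"],.6))
f=lambda u,v:(140+(u-480),v*260/380)
for u,v,z in((600,290,.046),(645,290,.046),(598,305,.066),(648,305,.066),(622,283,.046),(614,364,.054),(597,345,.07)):print((u,v),px2w(w,f(u,v),z))
crop(c["image"],270,210,350,290,7,"pics/s7.png")
E
```

```text
fin top [[0.47116954 0.06001738 0.083     ]] fin bottom(190,203) [[0.46250967 0.05180725 0.046     ]]
fin top [[0.46723647 0.05800642 0.087     ]] fin bottom(190,203) [[0.45890005 0.04998883 0.05      ]]
[[305.62319574 248.67489135]] tip px; crop [211.24639148 157.34978269]
(600, 290) [[0.55375649 0.07473039 0.046     ]]
(645, 290) [[0.55380421 0.04683742 0.046     ]]
(598, 305) [[0.55167271 0.0746598  0.066     ]]
(648, 305) [[0.55172076 0.04660804 0.066     ]]
(622, 283) [[0.55678189 0.06110325 0.046     ]]
(614, 364) [[0.52345396 0.0659948  0.054     ]]
(597, 345) [[0.5368585  0.07517921 0.07      ]]
```

View pics/s7.png

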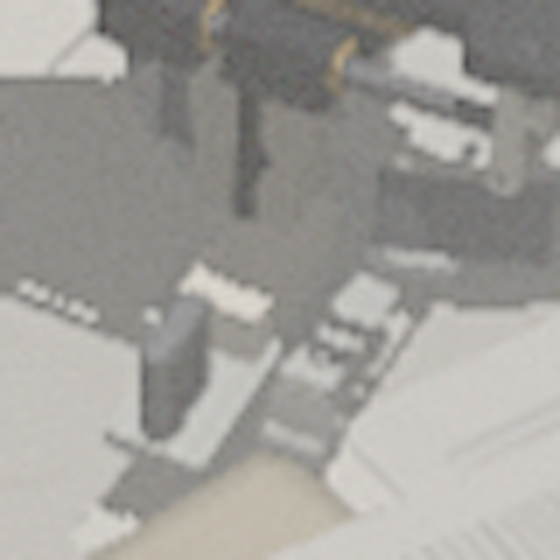

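```bash
python3 - <<'E'
from h import *
go(.525,.0605,.12,0)
E
```

```text
t 12.53 tcp [0.5248 0.0609 0.068 ] [-180.   -0.    0.] F [-0.2 -0.3 -0.4] w 0.0005
dp [  0.2   0.4 -52. ] roll 0.0 rows 0.8
```

View pics/w7.png

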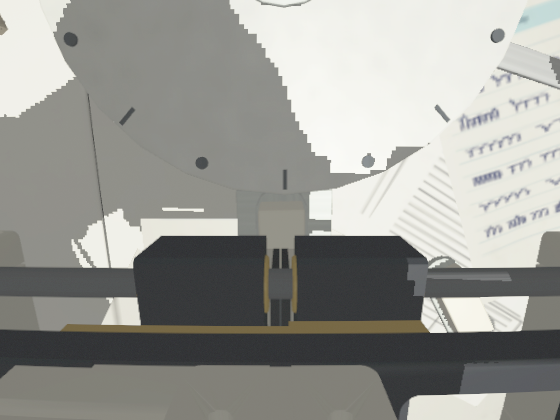

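```bash
python3 - <<'E'
from h import *;from plant import r
w=r.capture("wrist");c=r.capture("scene")
for z in(.054,.068,.09):print(z,w2px(w,[[.534,.061,z],[.525,.061,z],[.5155,.061,z]]).round(),w2px(c,[.525,.061,z]).round())
print(r.get_state()["joint_torque"].round(1))
a=bright(c["image"],.6)[190:300,240:380]
a=cv2.resize(a,None,fx=5,fy=5,interpolation=cv2.INTER_NEAREST)
def B(x0,zb,col):
    P=[[x0+x,.061+y,zb+z] for x,y,z in((44,-13,28),(44,13,28),(-12,13,28),(-12,-13,28)) for x,y,z in[(x/1e3,y/1e3,z/1e3)]]
    q=((w2px(c,P)-[240,190])*5+2).astype(np.int32);cv2.polylines(a,[q],True,col,1)
    P=[[x0+x/1e3,.061,zb+.045] for x in(-52.5,-22.5)];q=((w2px(c,P)-[240,190])*5+2).astype(np.int32);cv2.polylines(a,[q],True,col,1)
B(.5077,.042,(0,0,255));B(.4957,.038,(0,255,0))
cv2.imwrite("pics/s8.png",a)
E
```

```text
0.054 [[282. 233.]
 [282. 247.]
 [282. 261.]] [[306. 249.]]
0.068 [[282. 240.]
 [282. 255.]
 [282. 270.]] [[306. 244.]]
0.09 [[283. 253.]
 [282. 270.]
 [282. 287.]] [[306. 235.]]
[ -0.  -44.   22.7   5.3   0.1  -0. ]
```

View pics/s8.png

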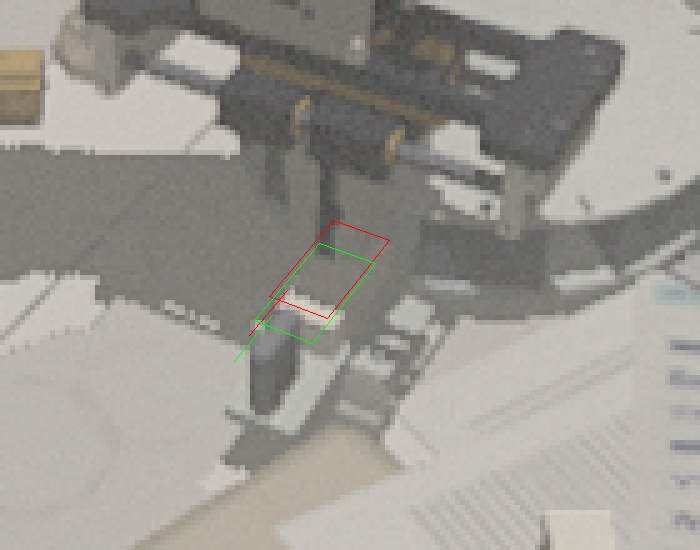

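Request:
{"fn": "send_rows", "kwargs": {"steps": [{"dp": [0, 0, -10], "roll": 0, "jaw": 0}, {"dp": [0, 0, -20], "roll": 0, "jaw": 0}]}}

```text
time_s: 12.88
tcp_pos: [0.5251, 0.0609, 0.0888]
eef_rot: [-180.0, -0.0, 0.0]
contact_force: [0.7, 0.5, 0.3]
gripper_width: 0.0006
gripper_force: 0.0
```

Request:
{"fn": "send_rows", "kwargs": {"steps": [{"dp": [-20, 0, -30], "roll": 0, "jaw": 50}, {"dp": [-45, 0, -65], "roll": 0, "jaw": 80}, {"dp": [-45, 0, -65], "roll": 0, "jaw": 80}, {"dp": [-45, 0, -65], "roll": 0, "jaw": 80}]}}

```text
time_s: 13.38
tcp_pos: [0.4801, 0.0611, 0.1536]
eef_rot: [-179.9, -0.1, 0.0]
contact_force: [0.4, 0.2, -0.2]
gripper_width: 0.0348
gripper_force: 0.0
```

```bash
python3 - <<'E'
from h import *;from plant import r;import pickle
w=r.capture("wrist");pickle.dump(w,open("w9.pkl","wb"));im=bright(w["image"],.6)
go(.47,.0605,.068,0)
s=cv2.resize(bright(r.capture("scene")["image"],.6)[220:290,270:350],None,fx=4,fy=4,interpolation=cv2.INTER_CUBIC)
w2=cv2.resize(im[60:260,180:380],None,fx=2.2,fy=2.2,interpolation=cv2.INTER_CUBIC)
o=np.zeros((440,760,3),np.uint8);o[:,:440]=w2;o[:280,440:]=s;cv2.imwrite("pics/w9.png",o)
E
```

```text
t 13.43 tcp [0.4799 0.0609 0.1529] [-180.    0.    0.] F [-0.3 -0.6  0.3] w 0.0387
dp [-9.9  0.4 84.9] roll 0.0 rows 1.4
```

View pics/w9.png

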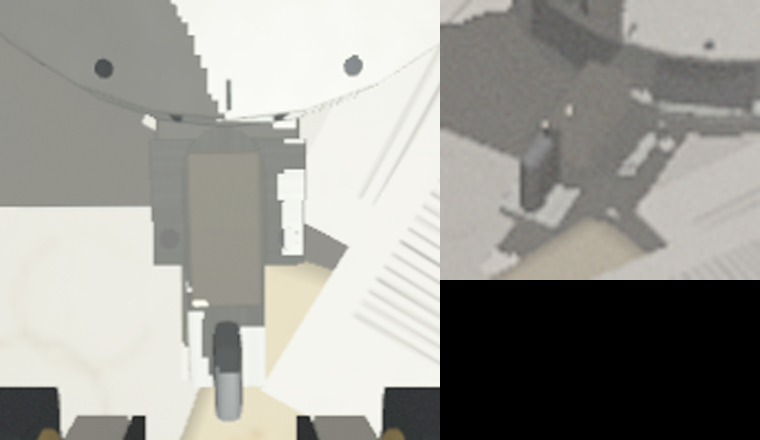

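```bash
python3 - <<'E'
from h import *;import pickle
w=pickle.load(open("w9.pkl","rb"))
f=lambda u,v:(180+u/2.2,60+v/2.2)
for zb in(.038,.042):
  for n,u,v,z in(("front",225,153,.028),("rear",226,304,.028),("finfront",227,323,.045),("nose",224,128,.008),("disc edge",229,117,.081-zb),("ledge L",153,190,.0-zb+.038),("ledge R",304,190,.038-zb)):print(zb,n,px2w(w,f(u,v),zb+z).round(4))
E
```

```text
0.038 front [[0.5519 0.0609 0.066 ]]
0.038 rear [[0.497  0.0604 0.066 ]]
0.038 finfront [[0.4933 0.0601 0.083 ]]
0.038 nose [[0.5617 0.0612 0.046 ]]
0.038 disc edge [[0.5632 0.0597 0.081 ]]
0.038 ledge L [[0.5381 0.0896 0.038 ]]
0.038 ledge R [[0.5383 0.029  0.038 ]]
0.042 front [[0.5518 0.0609 0.07  ]]
0.042 rear [[0.4977 0.0604 0.07  ]]
0.042 finfront [[0.4942 0.0601 0.087 ]]
0.042 nose [[0.5614 0.0612 0.05  ]]
0.042 disc edge [[0.5632 0.0597 0.081 ]]
0.042 ledge L [[0.5381 0.0896 0.038 ]]
0.042 ledge R [[0.5383 0.029  0.038 ]]
```

The blank lies straight on the ledge (origin x≈0.508, y≈0.0605) with its nose at the mouth. I'll grip it again, more firmly.

Request:
{"fn": "send_rows", "kwargs": {"steps": [{"dp": [-10, 0, 40], "roll": 0, "jaw": 50}, {"dp": [-10, 0.5, 75], "roll": 0, "jaw": 50}, {"dp": [-10, 0.5, 88], "roll": 0, "jaw": 50}, {"dp": [-10, 0.5, 88], "roll": 0, "jaw": 50}], "newtons": 45}}

```text
time_s: 13.98
tcp_pos: [0.4697, 0.06, 0.0642]
eef_rot: [179.9, 0.1, 0.0]
contact_force: [-0.8, -0.3, 0.0]
gripper_width: 0.0441
gripper_force: 0.0
```

Request:
{"fn": "send_rows", "kwargs": {"steps": [{"dp": [0, 0, 0], "roll": 0, "jaw": 0}, {"dp": [0, 0, 0], "roll": 0, "jaw": 0}, {"dp": [0, 0, 0], "roll": 0, "jaw": 0}, {"dp": [0, 0, 0], "roll": 0, "jaw": 0}, {"dp": [0, 0, 0], "roll": 0, "jaw": 0}]}}

```text
time_s: 14.6
tcp_pos: [0.4687, 0.0597, 0.0651]
eef_rot: [179.9, 0.1, -0.0]
contact_force: [-5.4, -1.8, 5.4]
gripper_width: 0.0022
gripper_force: 2.7
```

Request:
{"fn": "send_rows", "kwargs": {"steps": [{"dp": [-10, 0, 0], "roll": 0, "jaw": 0}, {"dp": [-20, 0, -2], "roll": 0, "jaw": 0}, {"dp": [-20, 0, -5], "roll": 0, "jaw": 0}, {"dp": [-20, 0, -7], "roll": 0, "jaw": 0}, {"dp": [-20, 0, -7], "roll": 0, "jaw": 0}]}}

```text
time_s: 15.22
tcp_pos: [0.4503, 0.0606, 0.0723]
eef_rot: [-180.0, -0.0, 0.0]
contact_force: [-0.1, 0.2, -0.2]
gripper_width: 0.0004
gripper_force: 0.0
```

```bash
python3 - <<'E'
from h import *;from plant import r;import pickle
go(.47,.060,.0705,0)
w=r.capture("wrist");pickle.dump(w,open("w10.pkl","wb"))
crop(w["image"],180,30,380,260,2,"pics/w10.png")
E
```

```text
t 15.22 tcp [0.4503 0.0606 0.0723] [-180.   -0.    0.] F [-0.1  0.2 -0.2] w 0.0004
dp [19.7  0.6  1.8] roll 0.0 rows 0.3
```

```bash
python3 - <<'E'
from h import *;import pickle
w=pickle.load(open("w9.pkl","rb"));s=pickle.load(open("c0.pkl","rb"))["scene"]
def tri(uw,us):
    uw=(180+uw[0]/2.2,60+uw[1]/2.2);us=(240+us[0]/5,190+us[1]/5)
    P=[];N=[]
    for c,u in((w,uw),(s,us)):
        R=cv2.Rodrigues(np.array(c["rvec"]))[0];P.append(np.c_[R,np.ravel(c["tvec"])])
        N.append(cv2.undistortPoints(np.array([[u]],float),c["K"],c["dist"]).reshape(2,1))
    X=cv2.triangulatePoints(P[0],P[1],*N);return (X[:3]/X[3]).ravel().round(4)
print("rearL",tri((189,304),(283,289)),"rearR",tri((262,304),(340,318)))
print("tailL",tri((190,387),(228,408)),"tailR",tri((265,387),(290,434)))
print("fin top",tri((228,380),(280,322)))
E
```

```text
rearL [0.499  0.0717 0.0719] rearR [0.4983 0.0451 0.0688]
tailL [0.4573 0.0729 0.0403] tailR [0.4569 0.0428 0.041 ]
fin top [0.4723 0.0581 0.081 ]
```

Request:
{"fn": "send_rows", "kwargs": {"steps": [{"dp": [0, 0, -30], "roll": 0, "jaw": 80}, {"dp": [30, 0, -81], "roll": 0, "jaw": 80}, {"dp": [30, 0, -81], "roll": 0, "jaw": 80}, {"dp": [30, 0, -81], "roll": 0, "jaw": 80}]}}

```text
time_s: 15.78
tcp_pos: [0.4796, 0.0602, 0.1525]
eef_rot: [-180.0, 0.0, -0.0]
contact_force: [0.2, 0.2, -0.4]
gripper_width: 0.0346
gripper_force: 0.0
```

```bash
python3 - <<'E'
from h import *;from plant import r;import pickle
a=pickle.load(open("w9.pkl","rb"));c=r.capture("wrist");pickle.dump(c,open("w11.pkl","wb"))
pickle.dump(r.capture("scene"),open("s11.pkl","wb"))
go(.48,.061,.153,0)
A=cv2.cvtColor(a["image"],cv2.COLOR_BGR2GRAY);B=cv2.cvtColor(c["image"],cv2.COLOR_BGR2GRAY)
for n,(x0,y0,x1,y1) in {"block":(262,112,304,200),"fin":(272,195,296,236),"ledgeholes/edge":(245,115,262,185),"mark":(270,85,300,120)}.items():
    m=cv2.matchTemplate(B[y0-40:y1+20,x0-30:x1+30],A[y0:y1,x0:x1],cv2.TM_CCOEFF_NORMED);_,v,_,l=cv2.minMaxLoc(m);print(n,round(v,2),"shift",l[0]-30,l[1]-40)
E
```

```text
t 15.88 tcp [0.4789 0.06   0.1518] [ 1.8e+02  1.0e-01 -0.0e+00] F [-0.   1.2  0.4] w 0.0431
dp [ 1.1 -1.  -1.2] roll -0.0 rows 0.0
block 0.86 shift -1 -1
fin 0.89 shift -4 1
ledgeholes/edge 0.98 shift -1 -1
mark 0.95 shift -1 -1
```

```bash
cat > fit.py <<'E'
from h import *
from scipy.optimize import differential_evolution
from scipy.spatial.transform import Rotation as Ro
def seg(a,b,n=15): return np.linspace(a,b,n)
t=np.linspace(-np.pi/2,np.pi/2,20)
def rect(x0,x1,y,z): 
    P=[(x0,-y,z),(x1,-y,z),(x1,y,z),(x0,y,z),(x0,-y,z)];return np.vstack([seg(np.array(P[i],float),np.array(P[i+1],float)) for i in range(4)])
M=np.vstack([rect(-12,44,13,28),rect(-12,44,13,28),seg(np.array([-52.5,-16,8.]),np.array([36.5,-16,8.])),seg(np.array([-52.5,16,8.]),np.array([36.5,16,8.])),seg(np.array([-52.5,-16,8.]),np.array([-52.5,16,8.])),rect(-52.5,-22.5,5,45)])/1000
def gm(im):
    g=cv2.GaussianBlur(cv2.cvtColor(im,cv2.COLOR_BGR2GRAY),(0,0),1.2).astype(np.float32)
    m=cv2.magnitude(cv2.Sobel(g,3+2,1,0),cv2.Sobel(g,5,0,1));return np.minimum(m,np.percentile(m,93))/np.percentile(m,93)
def fit(caps,lo,hi,seed=0):
    G=[gm(c["image"]) for c in caps]
    def cost(p):
        W=Ro.from_euler("zy",[p[3],p[4]],degrees=True).apply(M)+p[:3];s=0
        for c,g in zip(caps,G):
            q=w2px(c,W).astype(np.float32);s+=cv2.remap(g,q[:,:1],q[:,1:],cv2.INTER_LINEAR).mean()
        return -s/len(caps)
    o=differential_evolution(cost,list(zip(lo,hi)),seed=seed,popsize=20,maxiter=80,tol=1e-6);return o.x.round(4),round(o.fun,3)
E
python3 - <<'E'
from fit import *;import pickle
L=lambda f:pickle.load(open(f,"rb"))
d=L("c0.pkl")
print("check blank1 start",fit([d["scene"],d["top"],L("w4.pkl")],[.47,.25,-.02,10,-5],[.51,.30,.02,30,5]))
w,s=L("w11.pkl"),L("s11.pkl")
for k in(0,1):print("now",fit([w,s],[.48,.045,.0,-12,-20],[.57,.075,.06,12,20],k))
print("now wrist",fit([w],[.48,.045,.0,-12,-20],[.57,.075,.06,12,20]))
E
```

```text
check blank1 start (array([ 4.79200e-01,  2.78100e-01, -6.90000e-03,  1.86665e+01,
        4.99100e+00]), np.float64(-0.654))
now (array([  0.5003,   0.0558,   0.    ,  -9.1489, -15.6617]), np.float64(-0.508))
now (array([  0.4859,   0.0597,   0.0148,   8.2826, -12.9159]), np.float64(-0.517))
now wrist (array([  0.4804,   0.0625,   0.0558,  -1.0814, -15.3001]), np.float64(-0.545))
```

Request:
{"fn": "send_rows", "kwargs": {"steps": [{"dp": [-1, 0, 40], "roll": 0, "jaw": 50}, {"dp": [-1, 0, 75], "roll": 0, "jaw": 50}, {"dp": [-1, 0, 84], "roll": 0, "jaw": 50}, {"dp": [-1, 0, 84], "roll": 0, "jaw": 50}, {"dp": [-1, 0, 84], "roll": 0, "jaw": 25}], "newtons": 20}}

```text
time_s: 16.5
tcp_pos: [0.4797, 0.0607, 0.07]
eef_rot: [-180.0, -0.1, 0.0]
contact_force: [-0.3, -0.5, -0.4]
gripper_width: 0.0382
gripper_force: 0.0
```

Request:
{"fn": "send_rows", "kwargs": {"steps": [{"dp": [0, 0, 0], "roll": 0, "jaw": 15}, {"dp": [0, 0, 0], "roll": 0, "jaw": 13}]}}

```text
time_s: 16.75
tcp_pos: [0.4793, 0.0606, 0.0696]
eef_rot: [-180.0, -0.1, 0.0]
contact_force: [-0.9, -0.2, 0.9]
gripper_width: 0.0193
gripper_force: 0.0
```

Request:
{"fn": "send_rows", "kwargs": {"steps": [{"dp": [0, 0, 0], "roll": 0, "jaw": 5}, {"dp": [0, 0, 0], "roll": 0, "jaw": 5}]}}

```text
time_s: 17.0
tcp_pos: [0.479, 0.0604, 0.0691]
eef_rot: [-180.0, -0.0, 0.0]
contact_force: [0.0, -0.3, -0.2]
gripper_width: 0.0053
gripper_force: 0.0
```

```bash
python3 - <<'E'
from h import *;import pickle
w=pickle.load(open("w9.pkl","rb"));R=cv2.Rodrigues(np.array(w["rvec"]))[0];t=np.ravel(w["tvec"])
C=-R.T@t;print("cam",C.round(4),"f",w["K"][0,0]);T9=np.array([.4799,.0609,.1529]);T7=np.array([.5248,.0609,.068])
P9=np.c_[R,t];P7=np.c_[R,-R@(C+T7-T9)]
n=lambda u:cv2.undistortPoints(np.array([[u]],float),w["K"],w["dist"]).reshape(2,1)
def tri(a,b):
    X=cv2.triangulatePoints(P9,P7,n(a),n(b));return (X[:3]/X[3]).ravel().round(4)
f=lambda u,v:(180+u/2.2,60+v/2.2)
for r in(202,205,208):print("front",r,tri(f(225,153),(282,r)))
print("frontL",tri(f(188,153),(258,205)),"frontR",tri(f(262,153),(306,205)))
print("rim mark (check: z .081)",tri(f(229,80),(284.5,171)),tri(f(229,110),(284.5,189)))
E
```

```text
cam [0.5457 0.0623 0.3277] f 321.38218190563026
front 202 [0.5523 0.0611 0.0498]
front 205 [0.5521 0.0611 0.0579]
front 208 [0.5519 0.0611 0.0654]
frontL [0.5521 0.075  0.0583] frontR [0.5521 0.0472 0.0579]
rim mark (check: z .081) [0.5746 0.06   0.0841] [0.5654 0.06   0.0821]
```

Request:
{"fn": "send_rows", "kwargs": {"steps": [{"dp": [0, 0, 2], "roll": 0, "jaw": 5}, {"dp": [0, 0, 4], "roll": 0, "jaw": 5}, {"dp": [0, 0, 5], "roll": 0, "jaw": 5}]}}

```text
time_s: 17.38
tcp_pos: [0.475, 0.0594, 0.0647]
eef_rot: [179.9, 0.4, -0.0]
contact_force: [-24.7, 6.0, 33.7]
gripper_width: 0.0043
gripper_force: 17.2
```

Request:
{"fn": "send_rows", "kwargs": {"steps": [{"dp": [0, 0, 1.5], "roll": 0, "jaw": 5}, {"dp": [0, 0, 3], "roll": 0, "jaw": 5}]}}

```text
time_s: 17.62
tcp_pos: [0.4727, 0.0587, 0.0613]
eef_rot: [179.8, 0.6, -0.1]
contact_force: [-4.7, -1.9, 7.3]
gripper_width: 0.0043
gripper_force: 3.7
```

```bash
python3 - <<'E'
from h import *;from plant import r;import pickle
go(.479,.0605,.07,0)
c=r.capture("scene");pickle.dump(c,open("s12.pkl","wb"));w=r.capture("wrist");pickle.dump(w,open("w12.pkl","wb"))
g=cv2.cvtColor(w["image"],cv2.COLOR_BGR2GRAY)
print("wrist cols 250..314 step 4; rows")
for y in range(120,262,6):print(y,g[y,250:316:4])
E
```

```text
t 17.62 tcp [0.4727 0.0587 0.0613] [ 1.798e+02  6.000e-01 -1.000e-01] F [-4.7 -1.9  7.3] w 0.0043
dp [ 6.2 -1.7 -8.7] roll -0.001 rows 0.2
wrist cols 250..314 step 4; rows
120 [ 96  96  85  89  88  90  89  91  89  87  89 237 231 236 232 219 233]
126 [ 96  93  90  98  98  97  97  97  97  97  97  97  98 107 108 225 233]
132 [ 94  91  96 105 105 105 104 104 104 105 105 105 105 104 197 151 233]
138 [ 97  86  97 103 103 103 103 103 103 102 103 103 103 103 103 235 238]
144 [ 96  85  99 103 103 104 103 103 103 104 103 103 103 103 103 140  96]
150 [ 95  86  99 103 103 103 103 103 103 104 103 103 103 103 103  93  93]
156 [ 94  85  99 103 103 103 103 103 103 103 103 104 103 103 103  88  92]
162 [ 93  86 100 103 102 103 103 103 103 103 104 103 103 103 103  88  93]
168 [ 95  86 100 103 104 103 103 103 103 103 103 103 103 103 102  92  94]
174 [ 89  86 101 103 103 103 103 103 103 103 103 103 103 103 102  92  93]
180 [ 93  86 101 103 103 103 103 103 103 103 104 104 103 103 101  93  93]
186 [ 92  85 100 103 103 103 103 103 103 103 103 103 103 103  97  93  92]
192 [142  84 102 103 103 103 102 103 103 103 104 103 103 103  95 197 191]
198 [224  86 102 104 104 103 103 103 103 103 103 103 103 103 103 207 206]
204 [225  85 101 103 103 103 103 103 103 103 103 103 103 103 161 208 208]
210 [224  85 101 103 103 103 104 104 103 103 103 103 103 103 209 208 208]
216 [224  85 101 103 104 103 104 103 103 103 103 104 102 102 208 208 208]
222 [224  85 102 103 103 104 104 103 103 103 103 103 104 101 208 208 208]
228 [224  85 101 102 103 103 103 104 104 103 103 104 104  97 208 208 208]
234 [223  81  85  91  89  78  47  47  48  78  91  87  88  84 208 207 208]
240 [19 21 19 91 90 63 48 48 48 55 89 88 88 18 20 20 19]
246 [20 21 18 91 89 35 48 48 47 42 90 88 89 19 19 20 20]
252 [19 20 18 84 84 17 18 48 47 16 18 84 85 19 19 20 19]
258 [21 19 63 77 83 17 17 47 48 17 16 83 78 62 21 22 20]
```

```bash
python3 - <<'E'
from h import *;import pickle
s=pickle.load(open("c0.pkl","rb"))["scene"]
def ray(u,v,y):
    p=px2w(s,(240+u/5,190+v/5),0)[0];q=px2w(s,(240+u/5,190+v/5),.1)[0];k=(y-p[1])/(q[1]-p[1]);return (p+k*(q-p)).round(4)
for yc in(.059,.061):
    print("rearL",ray(283,289,yc+.013),"rearR",ray(340,318,yc-.013),"tailL",ray(228,408,yc+.016),"tailR",ray(290,434,yc-.016),"fin top rear",ray(262,335,yc),"fintop front",ray(292,308,yc))
E
```

```text
rearL [0.5052 0.072  0.0665] rearR [0.5054 0.046  0.0625] tailL [0.4665 0.075  0.0306] tailR [0.4591 0.043  0.0389] fin top rear [0.463  0.059  0.0808] fintop front [0.4879 0.059  0.0755]
rearL [0.5092 0.074  0.0625] rearR [0.5099 0.048  0.0581] tailL [0.4702 0.077  0.0264] tailR [0.4632 0.045  0.0343] fin top rear [0.4669 0.061  0.0768] fintop front [0.4919 0.061  0.0714]
```

Request:
{"fn": "send_rows", "kwargs": {"steps": [{"dp": [0, 0, -30], "roll": 0, "jaw": 60}, {"dp": [6, -1, -50], "roll": 0, "jaw": 60}, {"dp": [6, -1, -50], "roll": 0, "jaw": 60}, {"dp": [6, -1, -50], "roll": 0, "jaw": 60}, {"dp": [6, -1, -50], "roll": 0, "jaw": 60}], "newtons": 10}}

```text
time_s: 18.35
tcp_pos: [0.4843, 0.0611, 0.1101]
eef_rot: [180.0, 0.1, 0.0]
contact_force: [0.6, 0.4, -0.9]
gripper_width: 0.0485
gripper_force: 0.0
```

```bash
python3 - <<'E'
from h import *;from plant import r;import pickle
go(.475,.0605,.052,0)
w=r.capture("wrist");pickle.dump(w,open("w13.pkl","wb"))
g=cv2.cvtColor(w["image"],cv2.COLOR_BGR2GRAY)
for y in range(120,262,6):print(y,g[y,244:322:4])
E
```

```text
t 18.35 tcp [0.4843 0.0611 0.1101] [1.8e+02 1.0e-01 0.0e+00] F [ 0.6  0.4 -0.9] w 0.0485
dp [-9.2  0.5 58.1] roll 0.0 rows 0.9
120 [162 102 103 104 104 103 104 102 101  96  91 120 104 104 103 104 103 103
 101 134]
126 [ 91  91  93  93  93  89  88  97  99  97  96  95 100  95  89  90  90  90
  90  89]
132 [ 96  97  97  97  97  95 108 107 106 105 105 103 101  98  95  94  97  97
  97  96]
138 [ 95  96  97  96  96  94 113 112 112 112 112 112 112 112 112 100  95  95
  96  96]
144 [ 95  94  94  94  94  95 112 113 112 112 112 111 111 111 111  97  94  93
  93  92]
150 [ 96  96  95  96  96  94 111 111 111 111 111 111 111 111 111  98  97  96
  96  97]
156 [ 96  97  97  96  97  93 111 111 111 111 111 111 111 111 111  93  98  98
  98  97]
162 [ 93  94  94  95  95  94 110 110 111 111 109 109 110 110 110  91  92  93
  93  93]
168 [ 90  93  93  93  92  95 110 110 110 110 110 110 110 110 110  92  93  92
  92  92]
174 [ 92  94  83  93  95  97 109 110 110 109 109 110 110 110 109  90  94  88
  83  92]
180 [ 91  84  83  83  91  97 108 108 109 108 109 108 108 109 107  90  92  83
  82  85]
186 [184  91  92
[... 414 characters left out ...]
207]
216 [224 224 223 223  90  93  94  92  92  93  94  94  91  91  93 208 208 208
 207 208]
222 [222 223 223 223 120  94  94  91  91  87  93  93  91  90  91 208 208 208
 205 214]
228 [221 223 223 223 186 236 196  89  46  46  45 133  91  90  91 208 208 208
 209 237]
234 [222 223 223 223 211 236 194  70  46  46  46 156 235 235 176 207 207 209
 237 237]
240 [222 222 223 223 217 236 195  69  51  53  52 144 235 236 219 207 207 237
 237 237]
246 [222 222 223 223 216 236 195  57  51  52  52 190 235 237 202 205 237 237
 237 237]
252 [222 223 222 223 225 236 235  73 117 142 136 199 235 237 203 237 236 237
 237 236]
258 [223 222 223 223 222 222 154  72 121 143 130 220 229 236 205 206 235 237
 236 236]
```

```bash
python3 - <<'E'
from h import *;import pickle
w=pickle.load(open("w13.pkl","rb"))
R=cv2.Rodrigues(np.array(w["rvec"]))[0];C=-R.T@np.ravel(w["tvec"]);print("cam",C.round(4),"axis",R[2].round(3),"cx,cy",w["K"][:2,2])
g=cv2.cvtColor(w["image"],cv2.COLOR_BGR2GRAY).astype(int)
for y in(141,150,165,200,208):print(y,"256-270",g[y,256:272],"296-310",g[y,296:310])
for y in(230,236,244,255):print(y,"252-300",g[y,252:306])
print("col 283 rows 122-142",g[122:142,272],"rows 206-232",g[206:232,272],g[206:232,280])
E
```

```text
cam [0.5504 0.0626 0.2841] axis [-0.247 -0.    -0.969] cx,cy [280.02095584 218.22382256]
141 256-270 [ 95  95  95  95  95  95  93  91  95  98 103 110 112 112 112 112] 296-310 [112 112 112 112 112 112 111 106  97  91  92  94  94  94]
150 256-270 [ 96  96  96  97  96  94  90  92  94  98 106 110 111 111 111 111] 296-310 [111 111 111 111 111 111 108 102  98  93  93  96  97  96]
165 256-270 [ 94  93  93  94  93  90  88  93  94 101 108 110 110 110 110 110] 296-310 [110 110 110 110 110 108 102  98  93  92  92  93  92  92]
200 256-270 [224 224 220 172  95  89  91  96 102 107 107 107 107 108 107 108] 296-310 [107 108 107 105  99  95  91 161 208 208 208 208 208 207]
208 256-270 [224 224 224 183  94  88  90  96 104 106 106 107 106 106 107 107] 296-310 [106 106 106 104  97  90 161 208 208 208 208 208 208 208]
230 252-300 [223 223 223 223 223 224 223 191 193 230 232 234 236 236 236 236 196  93
  92  92  82  53  38  44  46  46  47  45  47  46  46  46  46  45  45  67
  90  94  94  92  90  90  90  90  90  90  91  93 111 172 208 208 208 208]
236 252-300 [223 223 223 223 223 223 224 205 210 231 232 23
[... 267 characters left out ...]
 56  39  49  51  51  52  53  52  52  51  51  51  51  50  49  48
 190 240 237 236 235 234 235 235 237 238 241 229 205 205 205 205 206 205]
255 252-300 [222 223 222 222 223 223 206 202 226 231 233 235 236 236 236 236 235 235
 235 190  68  75  98 108 119 129 134 139 143 146 148 144 133 121  99 112
 207 238 236 235 234 234 235 236 238 239 232 214 212 226 234 236 237 237]
col 283 rows 122-142 [103 101  91  96  97  97  96  96  97 100 107 113 112 112 112 112 112 112
 113 112] rows 206-232 [107 107 106 106 106 106 104  99  92  92  92  92  92  92  92  92  91  91
  91  91  92  91  89  83  82  75] [108 106 107 107 106 106 105 101  95  94  93  93  93  94  93  93  87  64
  45  46  46  47  46  46  47  47]
```

Request:
{"fn": "send_rows", "kwargs": {"steps": [{"dp": [-12, 0, 20], "roll": 0, "jaw": 50}, {"dp": [-12, 0, 40], "roll": 0, "jaw": 30}, {"dp": [-12, 0, 41], "roll": 0, "jaw": 20}, {"dp": [-12, 0, 41], "roll": 0, "jaw": 18}, {"dp": [-12, 0, 41], "roll": 0, "jaw": 18}]}}

```text
time_s: 19.02
tcp_pos: [0.4735, 0.0616, 0.0706]
eef_rot: [-180.0, -0.1, 0.0]
contact_force: [-0.8, 0.5, 1.2]
gripper_width: 0.0165
gripper_force: 0.0
```

```bash
python3 - <<'E'
from h import *;from plant import r;import pickle
go(.472,.0605,.069,0)
w=r.capture("wrist");pickle.dump(w,open("w14.pkl","wb"));a=pickle.load(open("w5.pkl","rb"))
for n,c in(("held",a),("now",w)):
    g=cv2.cvtColor(c["image"],cv2.COLOR_BGR2GRAY);print(n)
    for y in range(196,330,8):print(y,*g[y,236:328:4])
E
```

```text
t 19.02 tcp [0.4735 0.0616 0.0706] [-1.8e+02 -1.0e-01  0.0e+00] F [-0.8  0.5  1.2] w 0.0165
dp [-1.5  1.1  1.6] roll 0.0 rows 0.0
held
196 226 226 226 226 226 94 110 110 110 110 110 110 110 111 110 111 111 98 215 240 240 240 240
204 226 226 226 226 226 91 110 110 110 110 110 110 110 110 110 110 110 100 211 212 211 210 233
212 225 225 226 226 226 90 107 107 108 108 108 108 107 107 107 107 107 96 212 209 211 211 211
220 224 225 225 226 204 90 96 97 96 94 95 95 98 95 98 93 93 96 211 211 211 211 211
228 225 225 225 226 165 90 96 96 95 93 47 46 46 70 98 93 93 95 206 210 210 210 210
236 19 19 19 21 182 89 94 96 95 40 47 47 47 46 97 93 93 96 178 19 18 19 21
244 20 19 19 19 197 89 95 95 95 49 53 52 52 48 97 92 92 95 207 20 21 20 21
252 19 20 20 20 86 86 86 30 18 51 53 54 54 50 17 37 86 86 87 21 21 20 19
260 22 22 20 65 62 86 84 18 17 49 53 53 54 50 18 17 84 86 63 66 20 22 22
268 23 23 19 67 49 64 58 28 30 44 45 46 45 43 29 29 63 64 51 67 19 23 22
276 23 24 19 67 42 42 42 41 42 42 41 42 42 43 42 42 42 43 43 67 19 22 23
284 22 22 27 69 43 42 43 43 43 43 43 42 43 43 43 42 43 43 43 70 28 23 23
2
[... 1064 characters left out ...]

260 61 70 84 85 82 16 17 178 236 41 51 53 52 49 91 65 18 18 82 84 84 71 63
268 61 48 62 62 63 28 27 90 142 45 44 45 45 42 174 128 28 28 62 62 62 49 61
276 55 41 41 41 41 41 41 41 41 40 42 42 41 41 41 40 41 42 41 42 42 41 54
284 51 42 42 42 42 42 43 42 42 42 43 41 42 43 42 42 43 42 43 42 42 42 50
292 55 42 42 42 42 42 41 43 43 41 42 42 42 41 43 43 42 42 42 42 42 43 53
300 60 58 84 75 22 22 17 205 205 205 206 205 206 205 203 195 16 22 22 75 84 59 59
308 61 24 80 80 22 22 16 204 204 204 204 204 205 203 203 202 16 21 22 80 80 25 62
316 19 20 80 79 22 21 42 204 204 204 202 199 200 204 204 199 43 22 23 80 80 18 19
324 20 19 80 80 23 22 132 203 204 204 204 204 204 204 203 204 139 22 22 80 81 19 61
```

Request:
{"fn": "send_rows", "kwargs": {"steps": [{"dp": [0, 0, 1], "roll": 0, "jaw": 10}, {"dp": [0, 0, 1], "roll": 0, "jaw": 10}, {"dp": [0, 0, 1], "roll": 0, "jaw": 8}], "newtons": 20}}

```text
time_s: 19.45
tcp_pos: [0.4729, 0.0614, 0.069]
eef_rot: [-180.0, -0.0, 0.0]
contact_force: [-0.1, 0.5, -0.4]
gripper_width: 0.0078
gripper_force: 0.0
```

```bash
python3 - <<'E'
from h import *;from plant import r;import pickle
go(.472,.0605,.069,0)
w=r.capture("wrist");pickle.dump(w,open("w15.pkl","wb"))
g=cv2.cvtColor(w["image"],cv2.COLOR_BGR2GRAY)
for y in range(196,330,8):print(y,*g[y,236:328:4])
E
```

```text
t 19.45 tcp [0.4729 0.0614 0.069 ] [-180.   -0.    0.] F [-0.1  0.5 -0.4] w 0.0078
dp [-0.9  0.9  0. ] roll 0.0 rows 0.0
196 224 225 225 224 224 160 98 108 108 108 108 108 108 108 108 108 108 106 162 209 207 207 206
204 224 224 225 224 225 169 97 108 108 108 108 108 108 107 108 108 108 104 163 209 208 209 209
212 224 224 224 224 224 180 93 94 94 92 93 92 93 93 95 95 98 96 208 208 208 208 208
220 222 223 224 224 224 179 92 94 94 92 93 94 95 93 95 92 91 93 208 208 209 208 206
228 218 223 224 224 224 179 93 95 93 86 45 46 47 44 94 91 91 93 208 208 208 207 224
236 21 19 20 19 20 108 93 94 93 37 45 46 46 45 95 91 91 91 21 19 19 20 20
244 20 19 20 20 19 105 93 94 92 39 51 52 53 50 94 90 91 110 19 18 20 19 20
252 18 20 19 20 18 84 84 84 18 24 51 52 52 27 19 84 84 85 20 19 20 20 18
260 21 21 21 21 64 65 84 65 17 25 52 52 52 22 17 61 83 68 64 20 23 21 22
268 22 22 22 20 66 49 63 34 28 30 45 44 44 29 28 33 62 49 66 20 22 22 21
276 22 22 23 21 67 41 41 41 41 41 41 41 42 41 41 42 41 41 66 21 21 22 22
284 22 22 23 20 67 43 42 42 42 42 41 42 42 41 42 42 41 42 69 20 23 23 20
292 21 22 23 21 66 42 42 42 41 41 42 42 42 42 42 42 42 41 67 20 22 21 22
300 22 22 22 21 68 67 69 22 21 144 205 205 205 150 21 23 69 67 65 21 22 21 22
308 21 21 22 21 66 70 70 22 22 151 204 205 204 166 21 22 72 75 67 21 21 23 22
316 21 22 22 22 19 56 75 22 23 204 201 197 198 204 22 21 74 58 19 21 22 22 22
324 22 22 22 21 19 55 81 22 22 203 203 203 203 204 22 22 79 60 61 62 62 61 61
```

Request:
{"fn": "send_rows", "kwargs": {"steps": [{"dp": [0, 0, -6], "roll": 0, "jaw": 45}, {"dp": [0, 0, -6], "roll": 0, "jaw": 45}, {"dp": [0, 0, -6], "roll": 0, "jaw": 45}, {"dp": [0, 0, 0], "roll": 0, "jaw": 45}, {"dp": [0, 0, 5], "roll": 0, "jaw": 45}]}}

```text
time_s: 20.12
tcp_pos: [0.4727, 0.0613, 0.0634]
eef_rot: [180.0, 0.0, 0.0]
contact_force: [-0.4, 0.1, -0.1]
gripper_width: 0.0392
gripper_force: 0.0
```

Request:
{"fn": "send_rows", "kwargs": {"steps": [{"dp": [0, 0, 3], "roll": 0, "jaw": 45}, {"dp": [0, 0, 5], "roll": 0, "jaw": 45}, {"dp": [0, 0, 5], "roll": 0, "jaw": 45}]}}

```text
time_s: 20.5
tcp_pos: [0.4729, 0.0614, 0.0588]
eef_rot: [180.0, 0.0, 0.0]
contact_force: [0.3, 0.5, -0.6]
gripper_width: 0.0396
gripper_force: 0.0
```

Request:
{"fn": "send_rows", "kwargs": {"steps": [{"dp": [0, 0, 3], "roll": 0, "jaw": 45}, {"dp": [0, 0, 5], "roll": 0, "jaw": 45}, {"dp": [0, 0, 5], "roll": 0, "jaw": 45}]}}

```text
time_s: 20.88
tcp_pos: [0.4728, 0.0613, 0.0538]
eef_rot: [180.0, 0.0, 0.0]
contact_force: [-0.1, -0.2, 0.6]
gripper_width: 0.0395
gripper_force: 0.0
```

Request:
{"fn": "send_rows", "kwargs": {"steps": [{"dp": [0, 0, 0], "roll": 0, "jaw": 20}, {"dp": [0, 0, 0], "roll": 0, "jaw": 10}, {"dp": [0, 0, 0], "roll": 0, "jaw": 8}, {"dp": [0, 0, 0], "roll": 0, "jaw": 8}]}}

```text
time_s: 21.38
tcp_pos: [0.4729, 0.0613, 0.054]
eef_rot: [180.0, 0.0, 0.0]
contact_force: [-1.1, -0.3, 0.4]
gripper_width: 0.0098
gripper_force: 19.9
```

Request:
{"fn": "send_rows", "kwargs": {"steps": [{"dp": [0, 0, 0], "roll": 0, "jaw": 0}, {"dp": [0, 0, 0], "roll": 0, "jaw": 0}, {"dp": [-5, 0, -3], "roll": 0, "jaw": 0}, {"dp": [-15, 0, -8], "roll": 0, "jaw": 0}, {"dp": [-25, 0, -14], "roll": 0, "jaw": 0}], "newtons": 50}}

```text
time_s: 22.0
tcp_pos: [0.4469, 0.0612, 0.0682]
eef_rot: [180.0, 0.0, 0.0]
contact_force: [0.3, -0.5, -0.2]
gripper_width: 0.0093
gripper_force: 49.9
```

Request:
{"fn": "send_rows", "kwargs": {"steps": [{"dp": [-15, 0, -10], "roll": 0, "jaw": 0}, {"dp": [-30, 0, -40], "roll": 0, "jaw": 0}, {"dp": [-30, 0, -75], "roll": 0, "jaw": 0}, {"dp": [-30, 0, -75], "roll": 0, "jaw": 0}]}}

```text
time_s: 22.5
tcp_pos: [0.419, 0.0623, 0.1459]
eef_rot: [-179.8, -0.3, 0.1]
contact_force: [0.6, -0.0, -2.1]
gripper_width: 0.0097
gripper_force: 49.9
```

```bash
python3 - <<'E'
from h import *;from plant import r;import pickle
go(.44,.26,.13,0)
w=r.capture("wrist");pickle.dump(w,open("w16.pkl","wb"))
g=cv2.cvtColor(w["image"],cv2.COLOR_BGR2GRAY)
for y in range(60,260,8):print(y,*g[y,232:332:4])
E
```

```text
t 22.5 tcp [0.419  0.0623 0.1459] [-1.798e+02 -3.000e-01  1.000e-01] F [ 0.6 -0.  -2.1] w 0.0097
dp [  21.2 -197.6   16.7] roll 0.001 rows 3.2
60 104 103 103 104 91 120 230 229 229 229 230 229 229 229 229 229 229 229 229 229 229 229 229 222 239
68 103 103 103 103 92 101 101 233 233 233 233 234 234 234 234 233 233 233 234 235 235 235 236 237 239
76 103 103 103 103 93 101 101 101 233 233 232 232 232 232 233 232 232 232 232 233 233 232 232 235 237
84 103 104 103 103 94 98 100 99 99 218 217 231 231 232 232 232 233 233 233 234 234 234 234 235 239
92 225 225 225 225 208 99 93 97 99 99 99 100 98 218 234 234 234 233 234 234 217 222 226 239 239
100 225 225 225 225 205 100 94 95 96 102 101 102 100 98 101 190 183 195 237 238 166 229 238 233 238
108 223 224 225 226 226 96 109 116 116 116 116 116 116 116 116 116 246 249 249 216 221 220 219 105 105
116 225 225 224 225 226 198 109 116 116 116 116 116 116 116 116 115 251 251 251 228 177 170 164 143 104
124 226 226 226 226 226 196 108 116 116 115 116 116 115 116 116 116 251 252 252 226 208 205 200 192 186
132 226 226 226 226 226 194 108 114 114 115 1
[... 816 characters left out ...]
0 110 110 110 110 110 110 110 110 110 110 107 165 212 212 211 209 234
204 226 226 224 225 225 226 101 110 110 110 110 109 110 110 109 110 110 110 105 165 209 209 212 211 211
212 226 225 224 224 225 226 100 109 108 109 109 109 108 109 109 108 109 108 106 176 212 211 211 211 212
220 225 225 225 225 225 226 92 96 97 95 94 95 95 97 95 98 94 94 95 178 184 200 208 206 206
228 223 223 223 225 226 226 92 96 95 94 94 93 91 94 95 97 93 93 95 210 199 174 165 197 206
236 21 20 21 19 20 158 92 96 96 95 52 46 48 48 46 97 93 92 94 196 21 20 21 19 20
244 20 20 20 22 20 177 91 95 96 95 46 48 46 48 45 96 93 92 94 196 20 20 19 21 21
252 20 21 20 20 19 86 86 86 29 18 50 52 53 52 50 17 26 85 86 86 20 20 19 20 20
```

Request:
{"fn": "send_rows", "kwargs": {"steps": [{"dp": [20, 2, 40], "roll": 0.002, "jaw": 0}, {"dp": [20, 2, 82], "roll": 0.002, "jaw": 0}, {"dp": [20, 2, 86], "roll": 0.002, "jaw": 0}, {"dp": [20, 2, 86], "roll": 0.002, "jaw": 0}]}}

```text
time_s: 23.05
tcp_pos: [0.4377, 0.0592, 0.0572]
eef_rot: [179.9, 0.1, -0.1]
contact_force: [0.3, 0.6, -0.6]
gripper_width: 0.0092
gripper_force: 49.9
```

Request:
{"fn": "send_rows", "kwargs": {"steps": [{"dp": [0, 0, 1.5], "roll": 0, "jaw": 0}, {"dp": [0, 0, 3], "roll": 0, "jaw": 0}, {"dp": [0, 0, 3], "roll": 0, "jaw": 0}]}}

```text
time_s: 23.42
tcp_pos: [0.4381, 0.0595, 0.0545]
eef_rot: [-180.0, -0.0, -0.1]
contact_force: [-0.7, 0.3, -1.9]
gripper_width: 0.0095
gripper_force: 49.9
```

Request:
{"fn": "send_rows", "kwargs": {"steps": [{"dp": [0, 0, 1], "roll": 0, "jaw": 0}, {"dp": [0, 0, 2], "roll": 0, "jaw": 0}, {"dp": [0, 0, 2], "roll": 0, "jaw": 0}]}}

```text
time_s: 23.8
tcp_pos: [0.4375, 0.0593, 0.0524]
eef_rot: [180.0, 0.0, -0.1]
contact_force: [-6.6, 1.4, 8.9]
gripper_width: 0.0093
gripper_force: 49.9
```

Request:
{"fn": "send_rows", "kwargs": {"steps": [{"dp": [0, 0, -4], "roll": 0, "jaw": 0}, {"dp": [0, -0.5, -7], "roll": -0.002, "jaw": 0}, {"dp": [8, -0.5, -7.5], "roll": -0.002, "jaw": 0}, {"dp": [18, -0.5, -7.5], "roll": -0.002, "jaw": 0}, {"dp": [24, -0.5, -7.5], "roll": -0.002, "jaw": 0}]}}

```text
time_s: 24.42
tcp_pos: [0.4629, 0.0599, 0.0593]
eef_rot: [180.0, 0.0, -0.0]
contact_force: [-0.2, -0.0, -1.3]
gripper_width: 0.0095
gripper_force: 49.9
```

Request:
{"fn": "send_rows", "kwargs": {"steps": [{"dp": [4, 0, 0], "roll": 0, "jaw": 0}, {"dp": [8, 0, 0], "roll": 0, "jaw": 0}, {"dp": [12, 0, 0], "roll": 0, "jaw": 0}]}}

```text
time_s: 24.8
tcp_pos: [0.4741, 0.0598, 0.0594]
eef_rot: [180.0, 0.0, 0.0]
contact_force: [0.3, 0.7, -1.3]
gripper_width: 0.0095
gripper_force: 49.9
```

Request:
{"fn": "send_rows", "kwargs": {"steps": [{"dp": [3, 0, 0], "roll": 0, "jaw": 0}, {"dp": [6, 0, 0], "roll": 0, "jaw": 0}, {"dp": [8, 0, 0], "roll": 0, "jaw": 0}]}}

```text
time_s: 25.18
tcp_pos: [0.4821, 0.0599, 0.0595]
eef_rot: [-180.0, -0.0, 0.0]
contact_force: [-0.9, -0.6, -1.7]
gripper_width: 0.0098
gripper_force: 49.9
```

Request:
{"fn": "send_rows", "kwargs": {"steps": [{"dp": [3, 0, 0], "roll": 0, "jaw": 0}, {"dp": [6, 0, 0], "roll": 0, "jaw": 0}, {"dp": [6, 0, 0], "roll": 0, "jaw": 0}]}}

```text
time_s: 25.55
tcp_pos: [0.4881, 0.0599, 0.0594]
eef_rot: [180.0, -0.0, 0.0]
contact_force: [0.4, -0.0, -1.4]
gripper_width: 0.0093
gripper_force: 49.9
```

Request:
{"fn": "send_rows", "kwargs": {"steps": [{"dp": [3, 0, 0], "roll": 0, "jaw": 0}, {"dp": [6, 0, 0], "roll": 0, "jaw": 0}, {"dp": [6, 0, 0], "roll": 0, "jaw": 0}]}}

```text
time_s: 25.92
tcp_pos: [0.4941, 0.0598, 0.0594]
eef_rot: [180.0, 0.0, 0.0]
contact_force: [0.6, 0.7, -1.7]
gripper_width: 0.0094
gripper_force: 49.9
```

Request:
{"fn": "send_rows", "kwargs": {"steps": [{"dp": [3, 0, 0], "roll": 0, "jaw": 0}, {"dp": [6, 0, 0], "roll": 0, "jaw": 0}, {"dp": [6, 0, 0], "roll": 0, "jaw": 0}]}}

```text
time_s: 26.3
tcp_pos: [0.5002, 0.0598, 0.0594]
eef_rot: [180.0, -0.0, 0.0]
contact_force: [0.1, -0.2, -2.1]
gripper_width: 0.0095
gripper_force: 49.9
```

Request:
{"fn": "send_rows", "kwargs": {"steps": [{"dp": [4, 0, 0], "roll": 0, "jaw": 0}, {"dp": [8, 0, 0], "roll": 0, "jaw": 0}, {"dp": [12, 0, 0], "roll": 0, "jaw": 0}, {"dp": [12, 0, 0], "roll": 0, "jaw": 0}]}}

```text
time_s: 26.8
tcp_pos: [0.5124, 0.0599, 0.0594]
eef_rot: [-180.0, -0.0, 0.0]
contact_force: [0.9, -1.3, -1.9]
gripper_width: 0.0095
gripper_force: 49.9
```

Request:
{"fn": "send_rows", "kwargs": {"steps": [{"dp": [4, 0, 0], "roll": 0, "jaw": 0}, {"dp": [8, 0, 0], "roll": 0, "jaw": 0}, {"dp": [11, 0, 0], "roll": 0, "jaw": 0}, {"dp": [11, 0, 0], "roll": 0, "jaw": 0}]}}

```text
time_s: 27.3
tcp_pos: [0.5233, 0.0599, 0.0594]
eef_rot: [-180.0, -0.0, 0.0]
contact_force: [0.7, -0.9, -1.4]
gripper_width: 0.0096
gripper_force: 49.9
```

Request:
{"fn": "send_rows", "kwargs": {"steps": [{"dp": [3, 0, 0], "roll": 0, "jaw": 0}, {"dp": [5, 0, 0], "roll": 0, "jaw": 0}, {"dp": [5, 0, 0], "roll": 0, "jaw": 0}]}}

```text
time_s: 27.68
tcp_pos: [0.5281, 0.0599, 0.0595]
eef_rot: [180.0, -0.0, 0.0]
contact_force: [-0.4, -1.6, -1.9]
gripper_width: 0.0093
gripper_force: 49.9
```

Request:
{"fn": "send_rows", "kwargs": {"steps": [{"dp": [1, 0, 1], "roll": 0, "jaw": 0}, {"dp": [3, 0, 1.5], "roll": 0, "jaw": 0}, {"dp": [3, 0, 1.5], "roll": 0, "jaw": 0}]}}

```text
time_s: 28.05
tcp_pos: [0.5307, 0.0597, 0.058]
eef_rot: [180.0, 0.0, 0.0]
contact_force: [-2.8, -2.1, 1.7]
gripper_width: 0.0096
gripper_force: 49.9
```

Request:
{"fn": "send_rows", "kwargs": {"steps": [{"dp": [1, 0, 0.5], "roll": 0, "jaw": 0}, {"dp": [2, 0, 0.5], "roll": 0, "jaw": 0}, {"dp": [2, 0, 0.5], "roll": 0, "jaw": 0}]}}

```text
time_s: 28.42
tcp_pos: [0.5322, 0.0596, 0.0579]
eef_rot: [180.0, 0.1, 0.0]
contact_force: [-6.9, -1.0, 8.7]
gripper_width: 0.0093
gripper_force: 49.9
```

Request:
{"fn": "send_rows", "kwargs": {"steps": [{"dp": [1, 0, 0], "roll": 0, "jaw": 0}, {"dp": [2, 0, 0], "roll": 0, "jaw": 0}, {"dp": [2, 0, 0], "roll": 0, "jaw": 0}]}}

```text
time_s: 28.8
tcp_pos: [0.5341, 0.0596, 0.0579]
eef_rot: [180.0, 0.1, 0.0]
contact_force: [-7.6, -0.8, 9.2]
gripper_width: 0.0096
gripper_force: 49.9
```

Request:
{"fn": "send_rows", "kwargs": {"steps": [{"dp": [0, 0, -0.7], "roll": 0, "jaw": 0}, {"dp": [1, 0, -0.7], "roll": 0, "jaw": 0}, {"dp": [2, 0, -0.7], "roll": 0, "jaw": 0}]}}

```text
time_s: 29.18
tcp_pos: [0.5368, 0.0597, 0.058]
eef_rot: [180.0, 0.0, 0.0]
contact_force: [-3.3, -1.5, 1.0]
gripper_width: 0.0093
gripper_force: 49.9
```

Request:
{"fn": "send_rows", "kwargs": {"steps": [{"dp": [1, 0, 0], "roll": 0, "jaw": 0}, {"dp": [2, 0, 0], "roll": 0, "jaw": 0}, {"dp": [2, 0, 0], "roll": 0, "jaw": 0}]}}

```text
time_s: 29.55
tcp_pos: [0.5385, 0.0597, 0.058]
eef_rot: [180.0, 0.1, -0.0]
contact_force: [-4.8, -2.3, 1.7]
gripper_width: 0.0096
gripper_force: 49.9
```

Request:
{"fn": "send_rows", "kwargs": {"steps": [{"dp": [1, 0, 0], "roll": 0, "jaw": 0}, {"dp": [2, 0, 0], "roll": 0, "jaw": 0}, {"dp": [2, 0, 0], "roll": 0, "jaw": 0}]}}

```text
time_s: 29.92
tcp_pos: [0.5386, 0.0594, 0.058]
eef_rot: [180.0, 0.2, -0.0]
contact_force: [-12.3, -0.1, 9.3]
gripper_width: 0.0092
gripper_force: 49.9
```

Request:
{"fn": "send_rows", "kwargs": {"steps": [{"dp": [1.5, 0, 0], "roll": 0, "jaw": 0}, {"dp": [1.5, 0, 0], "roll": 0, "jaw": 0}]}}

```text
time_s: 30.18
tcp_pos: [0.5386, 0.0592, 0.058]
eef_rot: [179.9, 0.4, -0.0]
contact_force: [-18.1, 1.9, 14.2]
gripper_width: 0.0095
gripper_force: 50.0
```

Request:
{"fn": "send_rows", "kwargs": {"steps": [{"dp": [-2.5, 0, 0], "roll": 0, "jaw": 0}, {"dp": [-2.5, 0, 0], "roll": 0, "jaw": 30}, {"dp": [-2.5, 0, 0], "roll": 0, "jaw": 40}, {"dp": [-2.5, 0, 0], "roll": 0, "jaw": 40}]}}

```text
time_s: 30.68
tcp_pos: [0.5407, 0.0602, 0.0583]
eef_rot: [-180.0, -0.1, 0.0]
contact_force: [0.0, 0.2, -0.8]
gripper_width: 0.0328
gripper_force: 0.0
```

Request:
{"fn": "send_rows", "kwargs": {"steps": [{"dp": [-10, 0, -40], "roll": 0, "jaw": 40}, {"dp": [-20, 0, -90], "roll": 0, "jaw": 40}, {"dp": [-20, 0, -90], "roll": 0, "jaw": 35}]}}

```text
time_s: 31.05
tcp_pos: [0.5224, 0.0609, 0.1524]
eef_rot: [-179.8, -0.4, 0.1]
contact_force: [0.2, -0.3, -0.7]
gripper_width: 0.0315
gripper_force: 0.0
```

```bash
python3 - <<'E'
from h import *
go(.6255,-.123,.15,49.2)
Y=np.radians(49.2);T=np.array([[np.cos(Y),np.sin(Y)],[np.sin(Y),-np.cos(Y)]])
p=lambda a:np.array([np.cos(np.radians(a)),np.sin(np.radians(a))])*190
for a in(-114,-124,-134,-142,-150,-156.6,-158.5,-160.5):print(a,(T@(p(a)-p(-105))).round(1))
E
```

```text
t 31.05 tcp [0.5224 0.0609 0.1524] [-1.798e+02 -4.000e-01  1.000e-01] F [ 0.2 -0.3 -0.7] w 0.0315
dp [102.9 184.    2.6] roll -0.858 rows 4.6
-114 [-10.8 -27.8]
-124 [-17.6 -60.2]
-134 [-18.6 -93.3]
-142 [ -15.3 -119.6]
-150 [  -8.4 -145.2]
-156.6 [   0.  -165.4]
-158.5 [   2.8 -171. ]
-160.5 [   6.  -176.8]
```

Request:
{"fn": "send_rows", "kwargs": {"steps": [{"dp": [25, 45, 0], "roll": -0.17, "jaw": 35}, {"dp": [50, 90, 0], "roll": -0.35, "jaw": 35}, {"dp": [75, 135, 0], "roll": -0.53, "jaw": 35}, {"dp": [103, 184, 0], "roll": -0.7, "jaw": 35}, {"dp": [103, 184, 0], "roll": -0.858, "jaw": 35}], "newtons": 20}}

```text
time_s: 31.68
tcp_pos: [0.624, -0.1275, 0.1462]
eef_rot: [-180.0, 0.1, 49.2]
contact_force: [-0.5, 0.1, 1.2]
gripper_width: 0.0305
gripper_force: 0.0
```

```bash
python3 - <<'E'
from h import *;from plant import r;import pickle
go(.6255,-.123,.052,49.2)
w=r.capture("wrist");pickle.dump(w,open("w17.pkl","wb"))
g=cv2.cvtColor(w["image"],cv2.COLOR_BGR2GRAY)
print("expected knob top",w2px(w,[[.6253,-.124,.088],[.6265,-.1209,.088]]))
m=((g[120:246]<60)*255).astype(np.uint8)
n,l,st,ce=cv2.connectedComponentsWithStats(m)
for i in range(1,n):
    if st[i,4]>80:print(st[i]+[0,120,0,0,0],ce[i]+[0,120])
s=r.capture("top");pickle.dump(s,open("t17.pkl","wb"))
E
```

```text
t 31.68 tcp [ 0.624  -0.1275  0.1462] [-1.80e+02  1.00e-01  4.92e+01] F [-0.5  0.1  1.2] w 0.0305
dp [ 4.5 -1.8 94.2] roll 0.001 rows 1.5
expected knob top [[279.23697524 224.14001273]
 [277.74772194 220.09140521]]
[ 15 120  38  10 277] [ 33.34296029 124.03971119]
[ 481  181   54   50 1377] [504.53013798 201.88017429]
[271 198  25  33 624] [282.92467949 214.4150641 ]
[  94  235  120   11 1133] [156.80847308 240.5842895 ]
[ 347  236  121   10 1128] [403.20656028 240.6320922 ]
```

```bash
python3 - <<'E'
from h import *;import pickle
w=pickle.load(open("w17.pkl","rb"));k=px2w(w,[(283.3,218)],.088)[0];print(k);go(k[0],k[1],.052,49.2)
E
```

```text
[ 0.6306917  -0.12237657  0.088     ]
t 31.77 tcp [ 0.6229 -0.1252  0.1466] [-1.799e+02  1.000e-01  4.920e+01] F [-0.4 -0.  -0.6] w 0.0306
dp [ 7.4  4.2 94.6] roll -0.001 rows 1.5
```

Request:
{"fn": "send_rows", "kwargs": {"steps": [{"dp": [6, 3, 40], "roll": 0, "jaw": 48}, {"dp": [6, 3, 40], "roll": 0, "jaw": 48}, {"dp": [6, 3, 75], "roll": 0, "jaw": 48}, {"dp": [6, 3, 94], "roll": 0, "jaw": 48}, {"dp": [6, 3, 94], "roll": 0, "jaw": 48}]}}

```text
time_s: 32.4
tcp_pos: [0.6285, -0.1212, 0.0539]
eef_rot: [-179.9, 0.1, 49.1]
contact_force: [0.2, 0.1, 1.2]
gripper_width: 0.0422
gripper_force: 0.0
```

Request:
{"fn": "send_rows", "kwargs": {"steps": [{"dp": [0, 0, 0], "roll": 0, "jaw": 34}, {"dp": [0, 0, 0], "roll": 0, "jaw": 34}, {"dp": [0, 0, 0], "roll": 0, "jaw": 34}]}}

```text
time_s: 32.78
tcp_pos: [0.6296, -0.1215, 0.0551]
eef_rot: [179.9, -0.1, 49.2]
contact_force: [0.5, 0.1, -0.1]
gripper_width: 0.0302
gripper_force: 0.0
```

Request:
{"fn": "send_rows", "kwargs": {"steps": [{"dp": [-5, -14, 0], "roll": 0, "jaw": 34}, {"dp": [-11, -28, 0], "roll": 0, "jaw": 34}, {"dp": [-14.5, -44, 0], "roll": 0, "jaw": 34}, {"dp": [-17.5, -60, 0], "roll": 0, "jaw": 34}]}}

```text
time_s: 33.28
tcp_pos: [0.5708, -0.0974, 0.0544]
eef_rot: [179.9, 0.1, 49.2]
contact_force: [2.2, -13.3, -0.4]
gripper_width: 0.0299
gripper_force: 5.4
```

Request:
{"fn": "send_rows", "kwargs": {"steps": [{"dp": [-1, -16.5, 0], "roll": 0, "jaw": 34}, {"dp": [-1, -33, 0], "roll": 0, "jaw": 34}, {"dp": [0.5, -46, 0], "roll": 0, "jaw": 34}, {"dp": [2.3, -59.5, 0], "roll": 0, "jaw": 34}]}}

```text
time_s: 33.78
tcp_pos: [0.5271, -0.0557, 0.0544]
eef_rot: [180.0, 0.1, 49.2]
contact_force: [1.6, -7.2, 1.8]
gripper_width: 0.0301
gripper_force: 2.8
```

Request:
{"fn": "send_rows", "kwargs": {"steps": [{"dp": [3, -13, 0], "roll": 0, "jaw": 34}, {"dp": [7, -25.5, 0], "roll": 0, "jaw": 34}, {"dp": [11, -36, 0], "roll": 0, "jaw": 34}, {"dp": [15.3, -46, 0], "roll": 0, "jaw": 34}]}}

```text
time_s: 34.28
tcp_pos: [0.5031, -0.013, 0.0542]
eef_rot: [-180.0, 0.0, 49.2]
contact_force: [1.1, -3.9, 0.3]
gripper_width: 0.0299
gripper_force: 1.5
```

Request:
{"fn": "send_rows", "kwargs": {"steps": [{"dp": [1.5, -3, 0], "roll": 0, "jaw": 34}, {"dp": [2.8, -5.5, 0], "roll": 0, "jaw": 34}, {"dp": [2.8, -5.5, 0], "roll": 0, "jaw": 34}]}}

```text
time_s: 34.65
tcp_pos: [0.5021, -0.0106, 0.0542]
eef_rot: [179.8, 0.2, 49.2]
contact_force: [9.4, -26.8, -5.3]
gripper_width: 0.0298
gripper_force: 12.6
```

Request:
{"fn": "send_rows", "kwargs": {"steps": [{"dp": [1.5, -3, 0], "roll": 0, "jaw": 34}, {"dp": [1.5, -3, 0], "roll": 0, "jaw": 34}]}}

```text
time_s: 34.9
tcp_pos: [0.5011, -0.0095, 0.0542]
eef_rot: [179.8, 0.3, 49.2]
contact_force: [17.9, -41.0, -9.7]
gripper_width: 0.0324
gripper_force: 20.0
```

Request:
{"fn": "send_rows", "kwargs": {"steps": [{"dp": [-4, 8.5, 0], "roll": 0, "jaw": 34}, {"dp": [-8.5, 18.5, 0], "roll": 0, "jaw": 34}, {"dp": [-12.5, 29, 0], "roll": 0, "jaw": 34}, {"dp": [-16.5, 41.5, 0], "roll": 0, "jaw": 34}, {"dp": [-19.5, 54.5, 0], "roll": 0, "jaw": 34}]}}

```text
time_s: 35.52
tcp_pos: [0.5298, -0.0552, 0.0544]
eef_rot: [180.0, -0.0, 49.2]
contact_force: [2.0, -0.2, 0.4]
gripper_width: 0.0297
gripper_force: 0.7
```

Request:
{"fn": "send_rows", "kwargs": {"steps": [{"dp": [-1.8, 13.5, 0], "roll": 0, "jaw": 34}, {"dp": [-3.3, 26.5, 0], "roll": 0, "jaw": 34}, {"dp": [-3.3, 43, 0], "roll": 0, "jaw": 34}, {"dp": [-2.3, 59.5, 0], "roll": 0, "jaw": 34}]}}

```text
time_s: 36.02
tcp_pos: [0.5731, -0.0963, 0.0541]
eef_rot: [-180.0, 0.0, 49.2]
contact_force: [0.9, 0.8, 0.3]
gripper_width: 0.03
gripper_force: 0.3
```

Request:
{"fn": "send_rows", "kwargs": {"steps": [{"dp": [3, 16, 0], "roll": 0, "jaw": 34}, {"dp": [6.5, 32, 0], "roll": 0, "jaw": 34}, {"dp": [12.5, 46, 0], "roll": 0, "jaw": 34}, {"dp": [17.5, 61, 0], "roll": 0, "jaw": 34}, {"dp": [17.5, 61, 0], "roll": 0, "jaw": 45}]}}

```text
time_s: 36.65
tcp_pos: [0.631, -0.1225, 0.0538]
eef_rot: [-180.0, 0.0, 49.2]
contact_force: [-0.6, -0.1, -0.4]
gripper_width: 0.0354
gripper_force: 0.0
```

```bash
python3 - <<'E'
from h import *
go(.628,-.123,.15,49.2)
E
```

```text
t 36.65 tcp [ 0.631  -0.1225  0.0538] [-180.     0.    49.2] F [-0.6 -0.1 -0.4] w 0.0354
dp [ -2.3  -1.9 -96.2] roll -0.001 rows 1.6
```

Request:
{"fn": "send_rows", "kwargs": {"steps": [{"dp": [-2, 0, -30], "roll": 0, "jaw": 60}, {"dp": [-2, 0, -60], "roll": 0, "jaw": 60}, {"dp": [-2, 0, -95], "roll": 0, "jaw": 60}]}}

```text
time_s: 37.02
tcp_pos: [0.6279, -0.1234, 0.1497]
eef_rot: [-179.9, 0.0, 49.2]
contact_force: [0.4, -0.9, -0.6]
gripper_width: 0.0521
gripper_force: 0.0
```

```bash
python3 - <<'E'
from h import *;from plant import r;import pickle
w=pickle.load(open("w5.pkl","rb"))
A,B=px2w(w,[(441,127),(468,197)],.028);u=A-B;print(A,B,np.linalg.norm(u));yaw=np.degrees(np.arctan2(u[1],u[0]))
u/=np.linalg.norm(u);F=(A-u*.0815+B-u*.0255)/2;print("fin",F,"yaw",yaw)
go(F[0]-.02*u[0],F[1]-.02*u[1],.14,yaw)
t=r.capture("top");pickle.dump(t,open("t18.pkl","wb"));t0=pickle.load(open("c0.pkl","rb"))["top"]
for n,p in(("fin@station",[.537,.0600,.087]),("fin@135",[.6755+.139*np.cos(2.356),.0597+.139*np.sin(2.356),.087])):
    x,y=w2px(t,p)[0].round().astype(int);print(n,(x,y));
    for c in(t0,t):print(cv2.cvtColor(c["image"],cv2.COLOR_BGR2GRAY)[y-6:y+7:2,x-8:x+9:2])
E
```

```text
[ 0.49547466 -0.06347773  0.028     ] [ 0.44155965 -0.09180427  0.028     ] 0.0609033819012424
fin [ 0.42115602 -0.10252419  0.028     ] yaw 27.71709898923205
t 37.02 tcp [ 0.6279 -0.1234  0.1497] [-179.9    0.    49.2] F [ 0.4 -0.9 -0.6] w 0.0521
dp [-137.9 -177.4   10. ] roll 0.375 rows 3.6
fin@station (np.int64(314), np.int64(227))
[[ 90  95  92  58  74  97 118 113  98]
 [111 102  91  37  46  67 114 120 116]
 [113 103  92  34  42  66 112 115 114]
 [112 100  90  32  42  68 112 113 117]
 [115 101 102  42  43  69 111 119 119]
 [112  91 108  60  42  68 107 118 118]
 [112  89 109  95  66  81 109 115 118]]
[[ 33  85 133  68  14  13  18  25  27]
 [ 33  82 154  96  22  14  22  21  29]
 [ 26  69 154 124  30  17  16  21  26]
 [ 21  56 151 138  43  13  20  23  26]
 [ 27  40 133 153  62  15  16  21  27]
 [ 27  29 123 159  81  17  18  22  27]
 [ 29  22 106 161  88  17  12  19  24]]
fin@135 (np.int64(276), np.int64(211))
[[129 131 131 129 130 128 110  83  94]
 [133 130 130 132 132 132 130 109  84]
 [131 132 134 133 130 132 130 128 113]
 [130 131 134 133 132 132 132 132 131]
 [134 131 132 133 134 132 131 133 132]
 [133 135 132 133 134 133 132 130 134]
 [133 135 131 133 133 133 135 134 132]]
[[63 61 60 59 55 54 56 52 54]
 [60 60 62 60 54 46 44 54 51]
 [64 62 62 54 50 30 31 44 56]
 [61 59 56 49 32 23 25 47 56]
 [61 55 50 34 26 23 39 55 55]
 [60 58 40 24 24 40 50 55 55]
 [64 63 53 35 40 52 56 59 61]]
```

Request:
{"fn": "send_rows", "kwargs": {"steps": [{"dp": [-35, -47, 0], "roll": 0.1, "jaw": 70}, {"dp": [-70, -95, 0], "roll": 0.2, "jaw": 70}, {"dp": [-100, -140, 0], "roll": 0.3, "jaw": 70}, {"dp": [-120, -177, 0], "roll": 0.375, "jaw": 70}, {"dp": [-120, -177, 0], "roll": 0.375, "jaw": 70}]}}

```text
time_s: 37.7
tcp_pos: [0.4134, -0.0984, 0.1495]
eef_rot: [-180.0, -0.1, 27.7]
contact_force: [1.2, -0.3, 0.6]
gripper_width: 0.0611
gripper_force: 0.0
```

```bash
python3 - <<'E'
from h import *;from plant import r;import pickle
go(.4212,-.1025,.020,27.7)
w=r.capture("wrist");pickle.dump(w,open("w19.pkl","wb"))
g=cv2.cvtColor(w["image"],cv2.COLOR_BGR2GRAY)
print("pred fin",w2px(w,[.4212,-.1025,.045]),"block front/rear",w2px(w,[[.4955,-.0635,.028],[.4416,-.0918,.028]]))
for y in range(70,250,6):print(y,*g[y,236:328:4])
E
```

```text
t 37.7 tcp [ 0.4134 -0.0984  0.1495] [-1.80e+02 -1.00e-01  2.77e+01] F [ 1.2 -0.3  0.6] w 0.0611
dp [  4.8   7.3 129.6] roll -0.0 rows 2.1
pred fin [[289.47386084 208.60781921]] block front/rear [[289.67706294 111.27719433]
 [289.16930682 180.23868316]]
70 203 203 203 203 203 200 204 163 204 173 204 166 203 161 199 172 196 162 199 165 194 188 188
76 204 204 204 203 172 203 136 204 158 204 167 205 169 203 163 204 174 202 158 202 150 186 186
82 203 195 202 185 201 178 203 151 204 158 202 167 202 168 205 167 204 174 205 165 204 188 189
88 198 193 187 200 193 200 187 203 167 205 168 202 169 200 169 201 170 204 172 204 181 190 191
94 181 195 185 190 194 199 198 195 201 179 205 182 201 176 192 173 197 173 202 171 191 191 192
100 192 176 196 178 190 188 202 193 202 196 190 202 193 199 186 189 182 192 180 198 191 192 193
106 182 194 173 198 173 194 179 203 185 206 187 195 195 201 196 198 185 193 190 192 192 193 192
112 201 184 199 170 200 169 198 172 202 173 206 81 80 78 82 97 204 178 201 189 192 193 193
118 176 205 183 202 170 202 168 201 166 162 89 90 92 92 92 92 91 207 169 197 193 192 193
[... 1233 characters left out ...]
16 80 209 214 117 180 208 173 208
208 206 205 203 206 206 207 207 208 207 208 214 218 162 101 118 66 210 215 208 208 199 208 195
214 178 204 205 207 207 207 207 207 208 208 211 219 215 98 117 70 211 215 202 206 174 157 208
220 203 199 205 205 207 207 207 208 208 208 208 208 150 97 119 80 208 199 130 199 207 207 207
226 174 199 198 206 207 207 208 207 208 208 208 208 207 135 141 181 152 208 208 207 208 207 207
232 188 189 188 198 206 206 208 207 208 208 208 208 208 209 202 209 208 208 208 207 207 207 207
238 188 187 188 187 198 206 206 207 207 208 207 208 208 208 209 208 206 207 207 206 204 195 185
244 187 187 187 187 187 195 207 207 208 208 207 207 207 207 208 208 207 207 205 185 185 186 190
```

Request:
{"fn": "send_rows", "kwargs": {"steps": [{"dp": [5, 8, 40], "roll": -0.03, "jaw": 60}, {"dp": [5, 8, 80], "roll": -0.03, "jaw": 60}, {"dp": [5, 8, 110], "roll": -0.03, "jaw": 60}, {"dp": [5, 8, 126], "roll": -0.03, "jaw": 60}, {"dp": [5, 8, 126], "roll": -0.03, "jaw": 60}]}}

```text
time_s: 38.38
tcp_pos: [0.4241, -0.1037, 0.0219]
eef_rot: [-179.9, 0.2, 29.4]
contact_force: [-0.4, 0.4, 0.1]
gripper_width: 0.0525
gripper_force: 0.0
```

Request:
{"fn": "send_rows", "kwargs": {"steps": [{"dp": [0, 0, 3], "roll": 0, "jaw": 60}, {"dp": [0, 0, 5], "roll": 0, "jaw": 60}, {"dp": [0, 0, 5], "roll": 0, "jaw": 60}]}}

```text
time_s: 38.75
tcp_pos: [0.4247, -0.1034, 0.0185]
eef_rot: [180.0, -0.0, 29.4]
contact_force: [-0.1, -1.0, -0.9]
gripper_width: 0.0529
gripper_force: 0.0
```

Request:
{"fn": "send_rows", "kwargs": {"steps": [{"dp": [0, 0, 0], "roll": 0, "jaw": 0}, {"dp": [0, 0, 0], "roll": 0, "jaw": 0}, {"dp": [0, 0, 0], "roll": 0, "jaw": 0}, {"dp": [0, 0, 0], "roll": 0, "jaw": 0}, {"dp": [0, 0, 0], "roll": 0, "jaw": 0}], "newtons": 15}}

```text
time_s: 39.38
tcp_pos: [0.4244, -0.1035, 0.0181]
eef_rot: [-180.0, 0.0, 29.4]
contact_force: [0.8, -0.4, -0.1]
gripper_width: 0.0097
gripper_force: 15.0
```

Request:
{"fn": "send_rows", "kwargs": {"steps": [{"dp": [0, 0, 0], "roll": 0, "jaw": 0}, {"dp": [0, 0, 0], "roll": 0, "jaw": 0}, {"dp": [0, 0, -30], "roll": 0, "jaw": 0}, {"dp": [0, 0, -80], "roll": 0, "jaw": 0}, {"dp": [0, 0, -80], "roll": 0, "jaw": 0}], "newtons": 50}}

```text
time_s: 40.0
tcp_pos: [0.4269, -0.1032, 0.1013]
eef_rot: [179.9, -0.4, 29.4]
contact_force: [0.7, 0.6, -1.3]
gripper_width: 0.0094
gripper_force: 50.0
```

```bash
python3 - <<'E'
from h import *
go(.435,.0597,.10,0)
E
```

```text
t 40.0 tcp [ 0.4269 -0.1032  0.1013] [179.9  -0.4  29.4] F [ 0.7  0.6 -1.3] w 0.0094
dp [  87.1 -137.9    1.5] roll 0.514 rows 2.8
```

Request:
{"fn": "send_rows", "kwargs": {"steps": [{"dp": [28, -46, 0], "roll": 0.15, "jaw": 0}, {"dp": [56, -92, 0], "roll": 0.32, "jaw": 0}, {"dp": [87, -138, 0], "roll": 0.45, "jaw": 0}, {"dp": [87, -138, 0], "roll": 0.514, "jaw": 0}, {"dp": [87, -138, 0], "roll": 0.514, "jaw": 0}]}}

```text
time_s: 40.62
tcp_pos: [0.4316, 0.0598, 0.0972]
eef_rot: [180.0, 0.1, 0.1]
contact_force: [0.2, 0.2, -2.4]
gripper_width: 0.0093
gripper_force: 50.0
```

```bash
python3 - <<'E'
from h import *
go(.435,.0597,.062,0)
E
```

```text
t 40.62 tcp [0.4316 0.0598 0.0972] [1.8e+02 1.0e-01 1.0e-01] F [ 0.2  0.2 -2.4] w 0.0093
dp [ 3.5  0.1 35.2] roll 0.001 rows 0.6
```

Request:
{"fn": "send_rows", "kwargs": {"steps": [{"dp": [3, 0, 20], "roll": 0, "jaw": 0}, {"dp": [3, 0, 34], "roll": 0, "jaw": 0}, {"dp": [3, 0, 34.5], "roll": 0, "jaw": 0}, {"dp": [12, 0, 34.5], "roll": 0, "jaw": 0}, {"dp": [20, 0, 34.5], "roll": 0, "jaw": 0}]}}

```text
time_s: 41.25
tcp_pos: [0.4537, 0.0595, 0.0643]
eef_rot: [-180.0, -0.1, -0.0]
contact_force: [-0.6, 0.5, -1.1]
gripper_width: 0.0093
gripper_force: 50.0
```

Request:
{"fn": "send_rows", "kwargs": {"steps": [{"dp": [5, 0, 0], "roll": 0, "jaw": 0}, {"dp": [10, 0, 0], "roll": 0, "jaw": 0}, {"dp": [10, 0, 0], "roll": 0, "jaw": 0}]}}

```text
time_s: 41.62
tcp_pos: [0.4627, 0.0594, 0.0636]
eef_rot: [180.0, 0.0, -0.1]
contact_force: [-0.0, 0.3, -1.3]
gripper_width: 0.0094
gripper_force: 50.0
```

Request:
{"fn": "send_rows", "kwargs": {"steps": [{"dp": [3, -0.3, 1], "roll": -0.001, "jaw": 0}, {"dp": [6, -0.3, 1], "roll": -0.001, "jaw": 0}, {"dp": [9, -0.3, 1], "roll": -0.001, "jaw": 0}]}}

```text
time_s: 42.0
tcp_pos: [0.4716, 0.0598, 0.0627]
eef_rot: [180.0, -0.0, 0.0]
contact_force: [0.8, 0.7, -2.0]
gripper_width: 0.0093
gripper_force: 50.0
```

Request:
{"fn": "send_rows", "kwargs": {"steps": [{"dp": [3, 0, 0], "roll": 0, "jaw": 0}, {"dp": [6, 0, 0], "roll": 0, "jaw": 0}, {"dp": [8, 0, 0], "roll": 0, "jaw": 0}]}}

```text
time_s: 42.38
tcp_pos: [0.4797, 0.0597, 0.0627]
eef_rot: [-180.0, -0.0, 0.0]
contact_force: [-0.3, 1.1, -1.0]
gripper_width: 0.0096
gripper_force: 50.0
```

Request:
{"fn": "send_rows", "kwargs": {"steps": [{"dp": [3, 0, 0], "roll": 0, "jaw": 0}, {"dp": [6, 0, 0], "roll": 0, "jaw": 0}, {"dp": [8, 0, 0], "roll": 0, "jaw": 0}]}}

```text
time_s: 42.75
tcp_pos: [0.4877, 0.0597, 0.0627]
eef_rot: [180.0, 0.0, 0.0]
contact_force: [-0.4, -0.5, -1.2]
gripper_width: 0.0093
gripper_force: 50.0
```

Request:
{"fn": "send_rows", "kwargs": {"steps": [{"dp": [3, 0, 0], "roll": 0, "jaw": 0}, {"dp": [6, 0, 0], "roll": 0, "jaw": 0}, {"dp": [8, 0, 0], "roll": 0, "jaw": 0}]}}

```text
time_s: 43.12
tcp_pos: [0.495, 0.0593, 0.0624]
eef_rot: [180.0, 0.1, -0.0]
contact_force: [-2.0, -0.2, -1.7]
gripper_width: 0.0097
gripper_force: 50.0
```

Request:
{"fn": "send_rows", "kwargs": {"steps": [{"dp": [2, 0, 0], "roll": 0, "jaw": 0}, {"dp": [4, 0, 0], "roll": 0, "jaw": 0}, {"dp": [4, 0, 0], "roll": 0, "jaw": 0}]}}

```text
time_s: 43.5
tcp_pos: [0.4995, 0.0596, 0.0626]
eef_rot: [180.0, 0.0, 0.0]
contact_force: [0.1, -2.2, -2.0]
gripper_width: 0.0096
gripper_force: 50.0
```

Request:
{"fn": "send_rows", "kwargs": {"steps": [{"dp": [2, 0, 0], "roll": 0, "jaw": 0}, {"dp": [4, 0, 0], "roll": 0, "jaw": 0}, {"dp": [4, 0, 0], "roll": 0, "jaw": 0}]}}

```text
time_s: 43.88
tcp_pos: [0.5037, 0.0597, 0.0627]
eef_rot: [180.0, -0.0, 0.0]
contact_force: [-0.7, -2.5, -2.2]
gripper_width: 0.0092
gripper_force: 50.0
```

Request:
{"fn": "send_rows", "kwargs": {"steps": [{"dp": [3, 0.5, 0], "roll": 0, "jaw": 0}, {"dp": [6, 0.5, 0], "roll": 0, "jaw": 0}, {"dp": [8, 0.5, 0], "roll": 0, "jaw": 0}, {"dp": [8, 0.5, 0], "roll": 0, "jaw": 0}]}}

```text
time_s: 44.38
tcp_pos: [0.512, 0.0594, 0.0627]
eef_rot: [-180.0, -0.0, 0.0]
contact_force: [0.2, -1.8, -2.6]
gripper_width: 0.0093
gripper_force: 50.0
```

Request:
{"fn": "send_rows", "kwargs": {"steps": [{"dp": [3, 0, 0], "roll": 0, "jaw": 0}, {"dp": [6, 0, 0.5], "roll": 0, "jaw": 0}, {"dp": [8, 0, 0.5], "roll": 0, "jaw": 0}, {"dp": [8, 0, 0.5], "roll": 0, "jaw": 0}]}}

```text
time_s: 44.88
tcp_pos: [0.5198, 0.0593, 0.0622]
eef_rot: [-180.0, -0.0, 0.0]
contact_force: [0.8, -1.5, -2.4]
gripper_width: 0.0094
gripper_force: 50.0
```

Request:
{"fn": "send_rows", "kwargs": {"steps": [{"dp": [2, 0, 0], "roll": 0, "jaw": 0}, {"dp": [5, 0, 0.5], "roll": 0, "jaw": 0}, {"dp": [7, 0, 0.5], "roll": 0, "jaw": 0}, {"dp": [7, 0, 0.5], "roll": 0, "jaw": 0}]}}

```text
time_s: 45.38
tcp_pos: [0.5268, 0.0593, 0.0616]
eef_rot: [-180.0, -0.0, 0.0]
contact_force: [0.1, -1.8, -2.3]
gripper_width: 0.0094
gripper_force: 50.0
```

Request:
{"fn": "send_rows", "kwargs": {"steps": [{"dp": [2, 0, 0.5], "roll": 0, "jaw": 0}, {"dp": [3, 0, 0.5], "roll": 0, "jaw": 0}, {"dp": [3, 0, 0.5], "roll": 0, "jaw": 0}]}}

```text
time_s: 45.75
tcp_pos: [0.5296, 0.0593, 0.0611]
eef_rot: [-180.0, -0.0, 0.0]
contact_force: [-0.3, -1.6, -2.0]
gripper_width: 0.0099
gripper_force: 50.0
```

Request:
{"fn": "send_rows", "kwargs": {"steps": [{"dp": [2, 0, 0], "roll": 0, "jaw": 0}, {"dp": [3, 0, 0], "roll": 0, "jaw": 0}, {"dp": [3, 0, 0], "roll": 0, "jaw": 0}]}}

```text
time_s: 46.12
tcp_pos: [0.5326, 0.0592, 0.0612]
eef_rot: [-180.0, -0.0, 0.0]
contact_force: [-0.3, -1.8, -1.3]
gripper_width: 0.0094
gripper_force: 50.0
```

Request:
{"fn": "send_rows", "kwargs": {"steps": [{"dp": [1, 0, 0], "roll": 0, "jaw": 0}, {"dp": [2, 0, 0], "roll": 0, "jaw": 0}, {"dp": [2, 0, 0], "roll": 0, "jaw": 0}]}}

```text
time_s: 46.5
tcp_pos: [0.5346, 0.0593, 0.0612]
eef_rot: [-180.0, -0.0, 0.0]
contact_force: [-1.5, -1.6, -1.7]
gripper_width: 0.0092
gripper_force: 50.0
```

Request:
{"fn": "send_rows", "kwargs": {"steps": [{"dp": [1, 0, 0], "roll": 0, "jaw": 0}, {"dp": [2, 0, 0], "roll": 0, "jaw": 0}, {"dp": [2, 0, 0], "roll": 0, "jaw": 0}]}}

```text
time_s: 46.88
tcp_pos: [0.5366, 0.0592, 0.0612]
eef_rot: [180.0, -0.0, 0.0]
contact_force: [-0.5, -1.3, -1.9]
gripper_width: 0.0097
gripper_force: 50.0
```

Request:
{"fn": "send_rows", "kwargs": {"steps": [{"dp": [1, 0, 0], "roll": 0, "jaw": 0}, {"dp": [2, 0, 0], "roll": 0, "jaw": 0}, {"dp": [2, 0, 0], "roll": 0, "jaw": 0}]}}

```text
time_s: 47.25
tcp_pos: [0.5386, 0.0593, 0.0611]
eef_rot: [180.0, -0.0, 0.0]
contact_force: [-1.3, -2.0, -2.1]
gripper_width: 0.0097
gripper_force: 50.0
```

Request:
{"fn": "send_rows", "kwargs": {"steps": [{"dp": [1, 0, 0], "roll": 0, "jaw": 0}, {"dp": [1.5, 0, 0], "roll": 0, "jaw": 0}, {"dp": [1.5, 0, 0], "roll": 0, "jaw": 0}]}}

```text
time_s: 47.62
tcp_pos: [0.54, 0.0592, 0.0612]
eef_rot: [-180.0, -0.0, 0.0]
contact_force: [-0.4, -2.2, -3.2]
gripper_width: 0.0094
gripper_force: 50.0
```

Request:
{"fn": "send_rows", "kwargs": {"steps": [{"dp": [1, 0, 0], "roll": 0, "jaw": 0}, {"dp": [2, 0, 0], "roll": 0, "jaw": 0}, {"dp": [2, 0, 0], "roll": 0, "jaw": 0}]}}

```text
time_s: 48.0
tcp_pos: [0.5421, 0.0592, 0.0611]
eef_rot: [180.0, -0.0, 0.0]
contact_force: [-0.3, -1.8, -1.5]
gripper_width: 0.0098
gripper_force: 50.0
```

Request:
{"fn": "send_rows", "kwargs": {"steps": [{"dp": [1, 0, 0], "roll": 0, "jaw": 0}, {"dp": [1.5, 0, 0], "roll": 0, "jaw": 0}, {"dp": [1.5, 0, 0], "roll": 0, "jaw": 0}]}}

```text
time_s: 48.38
tcp_pos: [0.5431, 0.0591, 0.0611]
eef_rot: [180.0, 0.0, 0.0]
contact_force: [-2.8, -1.2, -0.0]
gripper_width: 0.0091
gripper_force: 50.0
```

Request:
{"fn": "send_rows", "kwargs": {"steps": [{"dp": [1, 0, 0], "roll": 0, "jaw": 0}, {"dp": [1.5, 0, 0], "roll": 0, "jaw": 0}, {"dp": [1.5, 0, 0], "roll": 0, "jaw": 0}]}}

```text
time_s: 48.75
tcp_pos: [0.5432, 0.0589, 0.0608]
eef_rot: [180.0, 0.2, -0.0]
contact_force: [-8.2, 0.1, 1.8]
gripper_width: 0.0093
gripper_force: 50.0
```

Request:
{"fn": "send_rows", "kwargs": {"steps": [{"dp": [1, 0, 0], "roll": 0, "jaw": 0}, {"dp": [1.5, 0, 0], "roll": 0, "jaw": 0}, {"dp": [1.5, 0, 0], "roll": 0, "jaw": 0}]}}

```text
time_s: 49.12
tcp_pos: [0.5431, 0.0585, 0.0605]
eef_rot: [179.9, 0.3, -0.0]
contact_force: [-12.7, 1.1, 6.2]
gripper_width: 0.0094
gripper_force: 50.0
```

Request:
{"fn": "send_rows", "kwargs": {"steps": [{"dp": [-2.5, 0, 0], "roll": 0, "jaw": 0}, {"dp": [-2.5, 0, 0], "roll": 0, "jaw": 30}, {"dp": [-2.5, 0, 0], "roll": 0, "jaw": 40}, {"dp": [-2.5, 0, 0], "roll": 0, "jaw": 40}]}}

```text
time_s: 49.62
tcp_pos: [0.5447, 0.0596, 0.0615]
eef_rot: [-180.0, -0.1, 0.0]
contact_force: [0.9, 0.5, -0.1]
gripper_width: 0.0328
gripper_force: 0.0
```

Request:
{"fn": "send_rows", "kwargs": {"steps": [{"dp": [-5, 0, -40], "roll": 0, "jaw": 40}, {"dp": [-8, 0, -90], "roll": 0, "jaw": 40}, {"dp": [-8, 0, -113], "roll": 0, "jaw": 40}, {"dp": [-8, 0, -113], "roll": 0, "jaw": 40}]}}

```text
time_s: 50.12
tcp_pos: [0.5375, 0.0598, 0.1766]
eef_rot: [-179.9, -0.3, 0.0]
contact_force: [-0.1, 0.2, -0.9]
gripper_width: 0.0352
gripper_force: 0.0
```

```bash
python3 - <<'E'
from h import *;from plant import r;import pickle
w=r.capture("wrist");pickle.dump(w,open("w20.pkl","wb"));a=pickle.load(open("w1.pkl","rb"))
go(.628,-.123,.15,49.2)
for n,c in(("spent home",a),("now",w)):
    g=cv2.cvtColor(c["image"],cv2.COLOR_BGR2GRAY);x,y=w2px(c,[.537,.0600,.087])[0];x=int(round(x))
    print(n,[int(v) for v in g[170:240,x]])
    rows=np.arange(170,240)
    print({k:px2w(c,(x,k),.087)[0][0].round(4) for k in range(180,236,8)})
    R=g[int(y)];print([int(v) for v in R[x-14:x+15]])
E
```

```text
t 50.17 tcp [0.5365 0.0596 0.1749] [-1.799e+02 -1.000e-01  0.000e+00] F [ 0.3 -0.3 -0.9] w 0.0352
dp [ 91.4 182.6  24.9] roll -0.859 rows 4.6
spent home [98, 97, 97, 98, 97, 98, 98, 98, 126, 209, 244, 227, 126, 90, 89, 89, 89, 89, 80, 43, 43, 43, 44, 43, 52, 77, 85, 49, 49, 50, 49, 50, 51, 50, 50, 50, 50, 50, 85, 136, 136, 136, 136, 137, 137, 137, 137, 138, 138, 138, 138, 137, 137, 137, 137, 136, 129, 118, 155, 217, 229, 228, 229, 229, 229, 229, 228, 229, 229, 229]
{180: np.float64(0.5649), 188: np.float64(0.5582), 196: np.float64(0.5513), 204: np.float64(0.5445), 212: np.float64(0.5375), 220: np.float64(0.5304), 228: np.float64(0.5233)}
[229, 232, 234, 234, 234, 233, 191, 89, 67, 63, 92, 108, 122, 131, 136, 141, 144, 140, 124, 104, 90, 193, 238, 236, 233, 233, 232, 234, 236]
now [103, 103, 93, 37, 38, 37, 37, 37, 37, 38, 37, 38, 38, 37, 62, 102, 97, 92, 94, 93, 93, 94, 94, 86, 55, 45, 47, 47, 46, 46, 49, 51, 52, 53, 55, 54, 54, 54, 53, 53, 54, 53, 53, 53, 52, 54, 53, 53, 53, 53, 93, 148, 149, 148, 148, 149, 148, 149, 148, 148, 147, 146, 137, 135, 192, 236, 236, 236, 236, 236]
{180: np.float64(0.5695), 188: np.float64(0.5629), 196: np.float64(0.5561), 204: np.float64(0.5494), 212: np.float64(0.5425), 220: np.float64(0.5355), 228: np.float64(0.5285)}
[239, 240, 241, 241, 240, 239, 201, 71, 41, 51, 52, 53, 53, 53, 53, 52, 52, 51, 50, 74, 204, 243, 241, 240, 239, 239, 240, 242, 245]
```

Request:
{"fn": "send_rows", "kwargs": {"steps": [{"dp": [23, 45, 10], "roll": -0.17, "jaw": 40}, {"dp": [46, 90, 20], "roll": -0.35, "jaw": 40}, {"dp": [69, 135, 25], "roll": -0.53, "jaw": 45}, {"dp": [91, 183, 25], "roll": -0.7, "jaw": 48}, {"dp": [91, 183, 25], "roll": -0.859, "jaw": 48}], "newtons": 20}}

```text
time_s: 50.8
tcp_pos: [0.6271, -0.127, 0.1464]
eef_rot: [-179.9, 0.1, 49.3]
contact_force: [-0.3, 0.1, 0.4]
gripper_width: 0.0421
gripper_force: 0.0
```

```bash
python3 - <<'E'
from h import *
go(.6293,-.1215,.054,49.2)
E
```

```text
t 50.8 tcp [ 0.6271 -0.127   0.1464] [-1.799e+02  1.000e-01  4.930e+01] F [-0.3  0.1  0.4] w 0.0421
dp [ 5.9 -1.7 92.4] roll 0.002 rows 1.5
```

Request:
{"fn": "send_rows", "kwargs": {"steps": [{"dp": [3, -1, 0], "roll": 0, "jaw": 48}, {"dp": [3, -1, 40], "roll": 0, "jaw": 48}, {"dp": [3, -1, 75], "roll": 0, "jaw": 48}, {"dp": [3, -1, 93], "roll": 0, "jaw": 48}, {"dp": [3, -1, 93], "roll": 0, "jaw": 48}]}}

```text
time_s: 51.42
tcp_pos: [0.6274, -0.1203, 0.0549]
eef_rot: [-179.9, 0.1, 49.2]
contact_force: [-0.2, 0.6, 1.4]
gripper_width: 0.0424
gripper_force: 0.0
```

Request:
{"fn": "send_rows", "kwargs": {"steps": [{"dp": [0, 0, 0], "roll": 0, "jaw": 34}, {"dp": [0, 0, 0], "roll": 0, "jaw": 34}, {"dp": [0, 0, 0], "roll": 0, "jaw": 34}]}}

```text
time_s: 51.8
tcp_pos: [0.6287, -0.1208, 0.0572]
eef_rot: [179.9, -0.1, 49.2]
contact_force: [-0.4, 0.0, -0.1]
gripper_width: 0.0296
gripper_force: 0.0
```

Request:
{"fn": "send_rows", "kwargs": {"steps": [{"dp": [-5, -14, 0], "roll": 0, "jaw": 34}, {"dp": [-11, -28, 0], "roll": 0, "jaw": 34}, {"dp": [-14.5, -44, 0], "roll": 0, "jaw": 34}, {"dp": [-17.5, -60, 0], "roll": 0, "jaw": 34}]}}

```text
time_s: 52.3
tcp_pos: [0.57, -0.0965, 0.0565]
eef_rot: [179.9, 0.1, 49.2]
contact_force: [3.0, -12.6, -1.2]
gripper_width: 0.0301
gripper_force: 5.2
```

Request:
{"fn": "send_rows", "kwargs": {"steps": [{"dp": [-1, -16.5, 0], "roll": 0, "jaw": 34}, {"dp": [-1, -33, 0], "roll": 0, "jaw": 34}, {"dp": [0.5, -46, 0], "roll": 0, "jaw": 34}, {"dp": [2.3, -59.5, 0], "roll": 0, "jaw": 34}]}}

```text
time_s: 52.8
tcp_pos: [0.5261, -0.0551, 0.0564]
eef_rot: [180.0, 0.1, 49.2]
contact_force: [1.1, -7.5, 0.1]
gripper_width: 0.0301
gripper_force: 2.8
```

Request:
{"fn": "send_rows", "kwargs": {"steps": [{"dp": [3, -13, 0], "roll": 0, "jaw": 34}, {"dp": [7, -25.5, 0], "roll": 0, "jaw": 34}, {"dp": [11, -36, 0], "roll": 0, "jaw": 34}, {"dp": [15.3, -46, 0], "roll": 0, "jaw": 34}]}}

```text
time_s: 53.3
tcp_pos: [0.502, -0.0124, 0.0562]
eef_rot: [-180.0, 0.0, 49.2]
contact_force: [0.2, -3.8, 0.6]
gripper_width: 0.0298
gripper_force: 1.5
```

Request:
{"fn": "send_rows", "kwargs": {"steps": [{"dp": [1.5, -3, 0], "roll": 0, "jaw": 34}, {"dp": [2.8, -5.5, 0], "roll": 0, "jaw": 34}, {"dp": [2.8, -5.5, 0], "roll": 0, "jaw": 34}]}}

```text
time_s: 53.68
tcp_pos: [0.5014, -0.011, 0.0563]
eef_rot: [179.8, 0.2, 49.3]
contact_force: [14.2, -35.8, -8.2]
gripper_width: 0.0304
gripper_force: 17.1
```

At the stop. Now the return.

Request:
{"fn": "send_rows", "kwargs": {"steps": [{"dp": [-3, 6, 0], "roll": 0, "jaw": 34}, {"dp": [-7, 15.5, 0], "roll": 0, "jaw": 34}, {"dp": [-11, 26, 0], "roll": 0, "jaw": 34}, {"dp": [-15, 38.5, 0], "roll": 0, "jaw": 34}, {"dp": [-18, 51.5, 0], "roll": 0, "jaw": 34}]}}

```text
time_s: 54.3
tcp_pos: [0.5289, -0.0546, 0.0564]
eef_rot: [180.0, -0.1, 49.2]
contact_force: [2.1, 0.5, -0.7]
gripper_width: 0.0297
gripper_force: 0.7
```

Request:
{"fn": "send_rows", "kwargs": {"steps": [{"dp": [-1.8, 13.5, 0], "roll": 0, "jaw": 34}, {"dp": [-3.3, 26.5, 0], "roll": 0, "jaw": 34}, {"dp": [-3.3, 43, 0], "roll": 0, "jaw": 34}, {"dp": [-2.3, 59.5, 0], "roll": 0, "jaw": 34}]}}

```text
time_s: 54.8
tcp_pos: [0.5721, -0.0956, 0.056]
eef_rot: [-180.0, 0.0, 49.2]
contact_force: [0.6, 0.9, 0.8]
gripper_width: 0.0301
gripper_force: 0.3
```

Request:
{"fn": "send_rows", "kwargs": {"steps": [{"dp": [3, 16, 0], "roll": 0, "jaw": 34}, {"dp": [6.5, 32, 0], "roll": 0, "jaw": 34}, {"dp": [12.5, 46, 0], "roll": 0, "jaw": 34}, {"dp": [17.5, 61, 0], "roll": 0, "jaw": 34}, {"dp": [17.5, 61, 0], "roll": 0, "jaw": 45}]}}

```text
time_s: 55.42
tcp_pos: [0.63, -0.1217, 0.0558]
eef_rot: [180.0, 0.0, 49.2]
contact_force: [-0.3, -1.0, 0.5]
gripper_width: 0.0352
gripper_force: 0.0
```

Request:
{"fn": "send_rows", "kwargs": {"steps": [{"dp": [0, 0, -30], "roll": 0, "jaw": 55}, {"dp": [0, 0, -60], "roll": 0, "jaw": 55}, {"dp": [0, 0, -110], "roll": 0, "jaw": 55}, {"dp": [0, 0, -150], "roll": 0, "jaw": 55}]}}

```text
time_s: 55.92
tcp_pos: [0.6288, -0.1212, 0.2082]
eef_rot: [180.0, -0.0, 49.3]
contact_force: [1.5, -0.5, 1.0]
gripper_width: 0.0484
gripper_force: 0.0
```

```bash
python3 - <<'E'
from h import *
go(.5413,.442,.25,-8.3)
E
```

```text
t 55.92 tcp [ 0.6288 -0.1212  0.2082] [180.   -0.   49.3] F [ 1.5 -0.5  1. ] w 0.0484
dp [ 369.5 -433.9  -41.8] roll 1.004 rows 9.2
```

Request:
{"fn": "send_rows", "kwargs": {"steps": [{"dp": [37, -43, -8], "roll": 0.1, "jaw": 55}, {"dp": [74, -86, -16], "roll": 0.25, "jaw": 55}, {"dp": [111, -130, -24], "roll": 0.4, "jaw": 55}, {"dp": [148, -174, -32], "roll": 0.55, "jaw": 55}, {"dp": [185, -217, -40], "roll": 0.7, "jaw": 55}]}}

```text
time_s: 56.55
tcp_pos: [0.5844, 0.1623, 0.2467]
eef_rot: [-180.0, -0.0, 8.9]
contact_force: [0.9, 0.7, -0.3]
gripper_width: 0.0481
gripper_force: 0.0
```

```bash
python3 - <<'E'
from h import *
go(.5413,.442,.25,-8.3)
E
```

```text
t 56.55 tcp [0.5844 0.1623 0.2467] [-180.    -0.     8.9] F [ 0.9  0.7 -0.3] w 0.0481
dp [   0.5 -283.    -3.3] roll 0.299 rows 4.6
```

Request:
{"fn": "send_rows", "kwargs": {"steps": [{"dp": [0, -55, 0], "roll": 0.07, "jaw": 55}, {"dp": [0, -110, 0], "roll": 0.15, "jaw": 55}, {"dp": [0, -165, 0], "roll": 0.22, "jaw": 55}, {"dp": [0, -225, 0], "roll": 0.299, "jaw": 55}, {"dp": [0, -283, 0], "roll": 0.299, "jaw": 55}]}}

```text
time_s: 57.18
tcp_pos: [0.5396, 0.4416, 0.2463]
eef_rot: [-180.0, 0.0, -8.1]
contact_force: [1.6, -0.5, 0.3]
gripper_width: 0.0482
gripper_force: 0.0
```

```bash
python3 - <<'E'
from h import *;from plant import r;import pickle
go(.5413,.442,.25,-8.3)
w=r.capture("wrist");pickle.dump(w,open("w21.pkl","wb"));t=r.capture("top");pickle.dump(t,open("t21.pkl","wb"))
print("pred tray corners",w2px(w,[[.6536,.4751,.022],[.6415,.386,.022],[.498,.4069,.022],[.511,.496,.022]]).round().tolist(),"pred fin",w2px(w,[.5426,.441,.049]).round())
g=cv2.cvtColor(w["image"],cv2.COLOR_BGR2GRAY)
for y in range(90,246,6):print(y,*g[y,200:360:5])
E
```

```text
t 57.17 tcp [0.5396 0.4416 0.2463] [-180.     0.    -8.1] F [ 1.6 -0.5  0.3] w 0.0482
dp [ 1.7 -0.6 -3.7] roll 0.004 rows 0.1
pred tray corners [[240.0, 100.0], [316.0, 100.0], [313.0, 219.0], [242.0, 219.0]] pred fin [[281. 192.]]
90 219 217 218 219 219 218 219 218 218 219 221 144 129 115 109 111 138 157 198 215 223 235 244 246 246 245 220 220 220 220 220 220
96 219 219 219 219 219 218 218 219 218 219 222 245 245 245 246 246 246 246 247 247 247 247 247 247 168 240 219 220 221 220 220 220
102 219 220 219 220 219 219 219 220 220 219 197 246 246 246 246 246 247 247 110 110 109 177 247 247 145 242 220 220 220 221 221 221
108 219 218 217 219 220 219 219 219 220 220 99 246 109 109 109 109 105 161 96 98 98 110 108 248 108 239 221 221 221 220 220 220
114 217 217 218 219 221 220 219 218 220 219 98 109 108 108 108 109 99 112 142 111 110 108 229 248 105 224 221 221 221 221 221 220
120 219 218 219 220 221 219 218 219 218 220 100 109 109 109 108 109 102 96 100 96 99 109 108 249 98 227 222 222 222 221 221 221
126 219 220 220 220 219 220 218 220 220 221 101 108 108 109 109 109 101 197 97 96 100 10
[... 1779 characters left out ...]
 233 233 232 233 233 232 232 232 232 232 232 232 232 232 232 232 232 232
216 95 212 231 232 231 231 231 231 232 232 232 232 233 233 232 232 232 232 232 232 232 232 232 232 232 232 232 232 232 232 232 232
222 123 168 84 150 231 100 99 231 231 232 232 232 231 232 232 232 232 232 232 232 232 231 232 232 232 232 232 232 232 232 232 232
228 85 83 104 77 96 157 231 99 99 212 231 232 232 232 232 232 232 232 232 232 232 232 232 232 232 232 232 232 232 232 232 232
234 73 78 81 81 79 87 99 99 211 157 99 99 184 232 232 232 232 232 232 232 232 232 232 232 232 232 232 232 232 233 233 232
240 99 96 85 74 79 87 88 99 99 99 99 223 206 99 99 231 232 232 232 232 232 232 232 232 232 232 233 233 233 233 232 233
```

```bash
python3 - <<'E'
from h import *;from plant import r;import pickle
t=pickle.load(open("t21.pkl","rb"));t0=pickle.load(open("c0.pkl","rb"))["top"]
G=lambda c:cv2.cvtColor(c["image"],cv2.COLOR_BGR2GRAY)
for d in(180,135,90):
    p=[.6755+.139*np.cos(np.radians(d)),.0597+.139*np.sin(np.radians(d)),.087]
    x,y=w2px(t,p)[0].round().astype(int);print("fin",d,(x,y),"\n",G(t)[y-6:y+7:2,x-8:x+9:2])
x,y=w2px(t,[.6265,-.122,.088])[0].round().astype(int)
for c in(t0,t):
    m=G(c)[y-20:y+21,x-20:x+21];yy,xx=np.where(m<35);print("knob dark centroid",(x,y),xx.mean()-20,yy.mean()-20,len(xx))
E
```

```text
fin 180 (np.int64(314), np.int64(227)) 
 [[118 114 116 110 110 113 111 111 112]
 [134 136 136 135 132 133 132 130 131]
 [134 135 136 133 132 135 136 135 133]
 [134 136 134 136 138 135 137 137 134]
 [138 139 138 138 138 139 138 136 137]
 [135 139 138 135 137 134 137 137 132]
 [132 136 137 138 139 138 137 135 135]]
fin 135 (np.int64(276), np.int64(211)) 
 [[148 145 120  76  78 115 120 105 108]
 [147 126  76  79  77  69  99 120 107]
 [132  95  77  76  52  55  68 109 125]
 [ 94  80  75  51  59  62  68 115 133]
 [124  99  52  59  64  66 105 131 129]
 [145 119  70  59  63 104 132 125 130]
 [148 144 106  71 106 130 129 128 146]]
fin 90 (np.int64(260), np.int64(174)) 
 [[143 146 144 143 138 114 139 140 105]
 [142 141 134 131 124 108 127 116  98]
 [140 101  83  92  93  92  92 104 110]
 [135  72  57  63  65  65  67  84 110]
 [140  91  45  36  43  43  44  71 112]
 [144 111  67  72  71  72  79 102 122]
 [143 113  98 121 122 119 122 125 124]]
knob dark centroid (np.int64(384), np.int64(192)) -0.6585365853658551 0.5853658536585371 41
knob dark centroid (np.int64(384), np.int64(192)) -0.6410256410256423 0.48717948717948545 39
```

Both fins have moved on (at 135° and 90°), the station is empty, the lever is back at rest, and the milled-out carrier is centred in the tray. I'll hand in.

```bash
python3 - <<'E'
from plant import r
print(r.close_job())
E
```

```text
the job is handed in; nothing more can be done
None
```

I handed the job in at about 57 s; the verdict was not shown. By force and camera checks, both fresh blanks are home in pockets 0 and 1, the turntable is 2 clicks on, the lever is back at rest and the milled-out carrier is in the tray. The first blank slipped from the grip once on the way in (about 35 N at the wrist, under the 60 N limit), and I regripped it and seated it.

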